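# Load the rail cradle of the scanning turntable

## Task

Get the cradle on the turntable ready for scanning: squeeze its blue-topped handle against the fixed post until it locks over centre and holds the yellow spring gate open, take the scale bar out of its slot and lay it flat lengthwise in the middle of the orange case, and lay every linear rail right way up in a slot of its own, seated on both combs and centred lengthwise. Only when all are in, press the red release pad so that the gate springs fully shut over the rails.

Things in the scene. Friction and masses are not known exactly. Their poses are not given: they have to be found in the camera images.
- cradle: Fixed cradle: base plate (124 x 275, top at z 8 mm), two grey combs (x 26 to 36 and -26 to -36) carrying parts in four slots along its x; free finger room between the combs. Origin on the table, amid the slots. Slots 31 wide, 56 apart in y, floors at z 24, teeth up to z 38. Yellow gate fingers at x +-36 to 44, undersides z 43, tops z 47. Locking grip at the +y end, y 136 mm.
- gate (a joint): Yellow spring gate, slides along the cradle's +y, in m: 0 = shut, its eight fingers overlapping the slots; 0.019 = open, slots clear from above. Moves only with the squeeze handle (in proportion: 0.019 at 0.34 rad), whose spring shuts it with 5 to 8 N.
- squeeze_handle (a joint): Squeeze handle, hinge about the cradle's +y, rad: 0 = sprung out, leaning to the cradle's -x (gate shut); squeezed towards the fixed post (+x) with 6 to 9 N at its top it passes centre at 0.28 and rests locked, upright, at 0.34. Pressing the red pad takes it back over centre and it springs out to 0. Pivot at cradle x 10, y 136, z 28 mm; handle 63 long, 24 wide, 12 thick at the blue top.
- handle_grip (a point): Middle of the blue top of the squeeze handle, 50 mm from its pivot; 78 mm above the table when locked. The handle's outer (-x) face is 6 mm from it, its upper end 13 mm above it.
- fixed_grip (a point): Middle of the black fixed post, 12 thick (x), 24 wide (y), at cradle x 31, y 136; the point is 70 mm above the table, the post's top 86 mm. Over their outer faces handle and post measure 33 mm when locked (cradle x 4 to 37 mm), about 50 mm at the handle's top when sprung out.
- release_pad (a point): Middle of the top of the red release pad (24 x 26 mm) on an arm of the handle, 66 mm from the pivot towards the cradle's -x; about 42 mm above the table when locked, 20 mm when sprung out. Locked, a push down of 1 to 3 N through 5 mm frees it.
- bar_case: Case of the scale bar: fixed flat orange open tray with grey lining, outside 76 (x) x 160 (y) x 13 mm high, walls 4 mm, inner floor 4 mm above the table. Origin at the centre of the underside. The bar lies along its y.
- slot_0 (a point): Centre of the floor of slot 0 (midway between the combs), 24 mm above the table; a seated part's underside is at this height. Axes as the cradle's: the slot runs along x.
- slot_1 (a point): Centre of the floor of slot 1 (midway between the combs), 24 mm above the table; a seated part's underside is at this height. Axes as the cradle's: the slot runs along x.
- slot_2 (a point): Centre of the floor of slot 2 (midway between the combs), 24 mm above the table; a seated part's underside is at this height. Axes as the cradle's: the slot runs along x.
- slot_3 (a point): Centre of the floor of slot 3 (midway between the combs), 24 mm above the table; a seated part's underside is at this height. Axes as the cradle's: the slot runs along x.
- rail_0: Olive-black linear rail, 151 long, with a pale metal block at one end; 3 or 4 are present, absent ones read None. Origin: middle of length and width, on the underside; x along the rail. The rail proper is 24 wide, 16 high (x -54 to 76 mm); the end block 30 wide, 21 high (x -76 to -54). 0.2 to 0.35 kg; starts flat on the turntable. Grip across the 24 mm at the origin.
- rail_1: Olive-black linear rail, 151 long, with a pale metal block at one end; 3 or 4 are present, absent ones read None. Origin: middle of length and width, on the underside; x along the rail. The rail proper is 24 wide, 16 high (x -54 to 76 mm); the end block 30 wide, 21 high (x -76 to -54). 0.2 to 0.35 kg; starts flat on the turntable. Grip across the 24 mm at the origin.
- rail_2: Olive-black linear rail, 151 long, with a pale metal block at one end; 3 or 4 are present, absent ones read None. Origin: middle of length and width, on the underside; x along the rail. The rail proper is 24 wide, 16 high (x -54 to 76 mm); the end block 30 wide, 21 high (x -76 to -54). 0.2 to 0.35 kg; starts flat on the turntable. Grip across the 24 mm at the origin.
- rail_3: Olive-black linear rail, 151 long, with a pale metal block at one end; 3 or 4 are present, absent ones read None. Origin: middle of length and width, on the underside; x along the rail. The rail proper is 24 wide, 16 high (x -54 to 76 mm); the end block 30 wide, 21 high (x -76 to -54). 0.2 to 0.35 kg; starts flat on the turntable. Grip across the 24 mm at the origin.
- scale_bar_a: Black scale bar with a white round target at each end of its top, 120 x 20 x 16 mm, 60 g; origin at the centre of the underside, x along the bar. Only one of the two scale bars is present (the other reads None); it starts in one of the cradle's slots under the shut gate.
- scale_bar_b: Black scale bar with a white round target at each end of its top, 120 x 20 x 16 mm, 60 g; origin at the centre of the underside, x along the bar. Only one of the two scale bars is present (the other reads None); it starts in one of the cradle's slots under the shut gate.

How it is judged:
By the outcome, as a careful person would: the job done as asked, in the order asked, and still so for the second after the job is handed in, with the robot touching nothing.
Of rail_0, rail_1, rail_2, rail_3 only 3 to 4 are there at a start; the rules pass over those that are not, and their reading is None.
Of scale_bar_a, scale_bar_b only 1 to 1 are there at a start; the rules pass over those that are not, and their reading is None.
At some moment in a run one of rail_0, rail_1, rail_2, rail_3 may be knocked a few centimetres aside while the robot is not near it.
Once in a run the grip may slacken for a moment while it holds something.
It also fails if it takes over 208 s, if anything falls off the work surface, if the arm or the gripper's body presses on something with over 40 N, if the wrist force passes 120 N, or if a joint passes its speed limit or range.

## Robot

A 7-joint arm with a two-finger parallel gripper is mounted at the origin on a cart in front of the work surface, level with it; the furniture and walls round the work are solid. World frame = base frame: x ahead of the robot, y to its left, z up, the work surface at z = 0. Lengths are in m, angles in rad, forces in N, time in s.
With the tool pointing down it reaches from about 0.35 to 0.9 m from the base axis. Payload 8.1 kg.
Tool frame: the origin (TCP) lies at the very end of the fingers, on their centre line; the grasp point (between the pads) lies 19 mm behind it; z points along the fingers, y is the line along which they close (so a half turn about z gives the same grasp; the last joint's range is limited). The gripper opens to 92 mm and grips with 3 to 60 N. Pads are 19 mm wide; open, the fingers measure 130 mm over their backs; the gripper's body (75 mm by 190 mm) begins 47 mm behind the grasp point.
Start: joints at [1.153, 0.434, 0.025, 1.573, -0.012, 1.134, -0.075], TCP at [0.193, -0.594, 0.227] pointing down, gripper open.
Joint ranges: [-2.62, 2.62], [-0.44, 2.09], [-1.27, 1.32], [0.08, 2.57], [-1.32, 4.46], [0.12, 2], [-2.74, 2.74]. Speed limits (rad/s): [2.22, 2.22, 3.01, 3.01, 3.14, 3.14, 3.14].

## Interface

Orientations are given as a rotation vector (axis times angle).
In Python, from cell import readout, cams, job gives the robot as it stands.
- The arm moves only by the tool drive_tool, never from a script. Its argument "commands" is a list of rows, each a list of 3 entries, a list of its own where there are three numbers: the turn, a rotation vector about the tool's x, y, z in rad, then the shift along the tool's x, y, z in cm, then the gripper's target within -1 to 1 (fully open at 1, half-way at 0, shut at -1). A call has 1 to 20 rows; each row is the pose to reach, as a shift and turn from the pose commanded when the call began, along the tool's axes at that moment; what a row does not reach only later rows make up. A row lasts 1/12 s, in which the tool goes at most 41.7 mm and 7.16 degrees, less where a joint would pass 70% of its speed; a pose out of reach is approached as far as the arm can. A call with a gripper value outside its range is refused whole. The fingers move at their own pace and stop on an object; "newtons" is the grip in N (left out, the last holds). Time passes only in rows, so rows that repeat a pose let the fingers close. It gives the time, the measured TCP pose, the force, the opening and the grip force at its end, in the units of the state.
- readout.observe(): the state, without advancing time (a new reading comes with each control period).
- cams.get_image(name): name is "scene" or "top"; returns the picture (420x560x3 uint8, blue, green, red); there is no depth.
- cams.camera_info(name): a dict with "camera_matrix" (3x3 intrinsics, pixels), "k1" (the pictures are not rectified: a ray, as slopes to the right and down, at radius r is drawn at 1 + k1 r^2 times it, then the intrinsics apply), "R" (3x3) and "t" (3): a world point X has camera coordinates R X + t. Camera axes: x right, y down, z forward; pixel columns grow to the right and rows downward; lengths in m; the calibration is good to about 2 mm. A picture is of the moment at which its call begins. camera_info takes no time and is no camera call.
- job.sign_off(): hands the job in; it is judged then, once.
The state is a dict: "clock": time; "joints": joint angles; "dq": joint speeds; "joint_efforts": joint torques, N m; "position": TCP position; "ee_rot": TCP orientation; "force": force on the tool from outside, world axes, zero at the start; "ft_torque": the same for the moment, N m; "width": opening from 0.0 (shut) to 1.0 (fully open); "gripper_force": force on a finger pad.
Only numpy, scipy, OpenCV 4.12 (cv2) and the standard library are available. Lean on these libraries where they do the work, as an engineer would, in place of code of your own. Each camera call takes 0.05 s, during which the arm holds its last target. There are 200 camera calls.

## Working session

There is one attempt and no reset: what is moved stays moved. The work goes in short steps, Python scripts to look and compute and a tool call to move; the robot and the scene stay as the last step left them, time stands still between calls to the robot, and variables do not carry over. Pictures are saved under pics/ and viewed, at most 14 in all, crops included, and the job is handed in when it is done.

Besides the shell and the picture viewer there is one more tool, called after ">>>" as name(argument=value, ...), one argument or row to a line, values as JSON. drive_tool: Moves the arm, as the interface text tells. Its arguments: {"type":"object","properties":{"commands":{"type":"array"},"newtons":{"type":"number"}},"required":["commands"]}

```bash
mkdir -p pics; ls
cat > h.py <<'E'
import numpy as np, cv2
from cell import readout, cams, job
from scipy.spatial.transform import Rotation as R
def ray(name,uv):
    c=cams.camera_info(name);K=np.array(c["camera_matrix"]);uv=np.atleast_2d(uv).astype(float)
    d=np.c_[(uv[:,0]-K[0,2])/K[0,0],(uv[:,1]-K[1,2])/K[1,1]];u=d.copy()
    for _ in range(20): u=d/(1+c["k1"]*(u**2).sum(1,keepdims=True))
    Rm=np.array(c["R"]);t=np.array(c["t"]).ravel()
    return -Rm.T@t,np.c_[u,np.ones(len(u))]@Rm
def onz(name,uv,z):
    o,d=ray(name,uv);return o+d*((z-o[2])/d[:,2:3])
def proj(name,X):
    c=cams.camera_info(name);K=np.array(c["camera_matrix"]);X=np.atleast_2d(X)
    p=X@np.array(c["R"]).T+np.array(c["t"]).ravel();p=p[:,:2]/p[:,2:]
    p=p*(1+c["k1"]*(p**2).sum(1,keepdims=True));return p*[K[0,0],K[1,1]]+K[:2,2]
def snap(name,fn): 
    i=cams.get_image(name);cv2.imwrite(f'pics/{fn}.png',i);return i
def totool(target):  # world target minus tcp, in tool axes cm
    s=readout.observe();return R.from_rotvec(s["ee_rot"]).inv().apply(np.array(target)-s["position"])*100
E
python3 - <<'E'
from h import *
s=readout.observe();print(s)
for n in("scene","top"):
    c=cams.camera_info(n);Rm=np.array(c["R"]);print(n,c["camera_matrix"],c["k1"],-Rm.T@np.array(c["t"]).ravel(),Rm[2]);snap(n,n+"0")
E
```

```text
pics
{'clock': 0.0, 'joints': array([ 1.15339014,  0.43521131,  0.02498596,  1.57408742, -0.011612  ,
        1.13395704, -0.07507869]), 'dq': array([ 7.35362162e-04,  2.08177913e-04,  3.11733815e-04,  8.77019157e-05,
        4.72759752e-04, -6.71411014e-04, -8.77190531e-04]), 'joint_efforts': array([-1.10894625e-04, -6.67843652e+01,  9.84572209e-01, -3.14455569e+01,
       -6.05825102e-02,  4.29583434e-02,  1.35675195e-04]), 'position': array([ 0.19331138, -0.59383609,  0.22595609]), 'ee_rot': array([-3.10131698e+00, -4.92124979e-01,  5.78256643e-04]), 'force': array([ 0.7113339 , -0.80526776,  0.45521788]), 'ft_torque': array([0.01834002, 0.0776877 , 0.0021677 ]), 'gripper_force': 0.0, 'width': 0.9991250590146715}
scene [[439.24431991   0.         276.97630353]
 [  0.         439.24431991 214.03281717]
 [  0.           0.           1.        ]] -0.05188591927899489 [ 0.69201417 -0.46535976  0.7506901 ] [-0.13394507  0.65176211 -0.74650175]
top [[425.42570864   0.         274.94823299]
 [  0.         425.42570864 211.30236763]
 [  0.           0.           1.        ]] -0.02763091399468952 [0.49835962 0.11262912 1.12982021] [ 0.06695892  0.01518787 -0.99764013]
```

View pics/scene0.png

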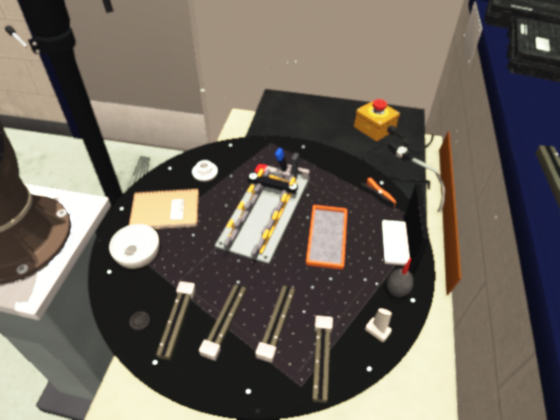

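View pics/top0.png

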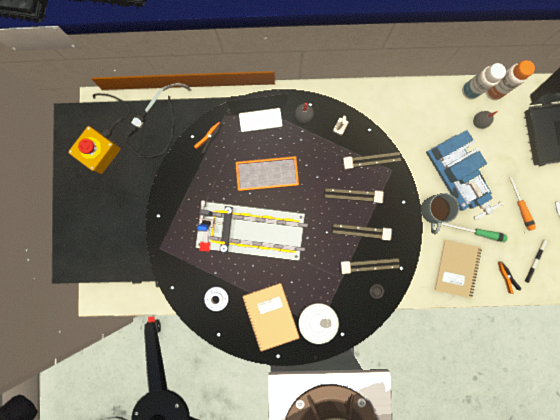

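The top view shows four rails at about (372,160), (354,196), (363,232) and (371,267). The orange case is at (267,173). The cradle is at (250,230), with its handle at the left (world +y), and the bar is in the slot nearest the handle at (228,226).

Run:
```python
from h import *
i=cv2.imread('pics/top0.png')
a=cv2.resize(i[195:270,185:315],None,fx=6,fy=6,interpolation=cv2.INTER_CUBIC);cv2.imwrite('pics/c1.png',a)
a=cv2.resize(i[145:282,315:410],None,fx=4.3,fy=4.3,interpolation=cv2.INTER_CUBIC);cv2.imwrite('pics/c2.png',a)
hsv=cv2.cvtColor(i,cv2.COLOR_BGR2HSV)
for p in[(354,196),(372,160),(335,175),(350,215),(380,197),(340,267),(270,240),(320,200),(370,161),(350,267)]: print(p,i[p[1],p[0]],hsv[p[1],p[0]])
```

```text
(354, 196) [66 83 92] [20 72 92]
(372, 160) [56 62 69] [14 48 69]
(335, 175) [62 63 76] [ 2 47 76]
(350, 215) [64 65 80] [ 2 51 80]
(380, 197) [234 249 254] [ 23  20 254]
(340, 267) [56 64 71] [16 54 71]
(270, 240) [235 245 244] [ 33  10 245]
(320, 200) [67 67 84] [ 0 52 84]
(370, 161) [70 88 96] [21 69 96]
(350, 267) [150 176 195] [ 17  59 195]
```

View pics/c1.png

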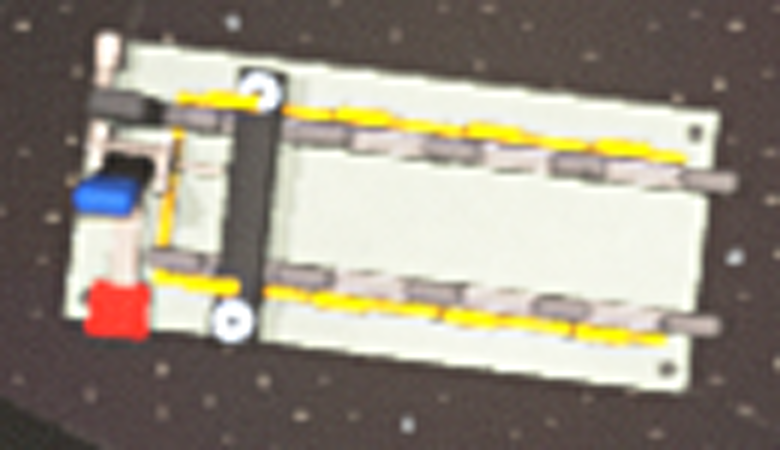

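View pics/c2.png

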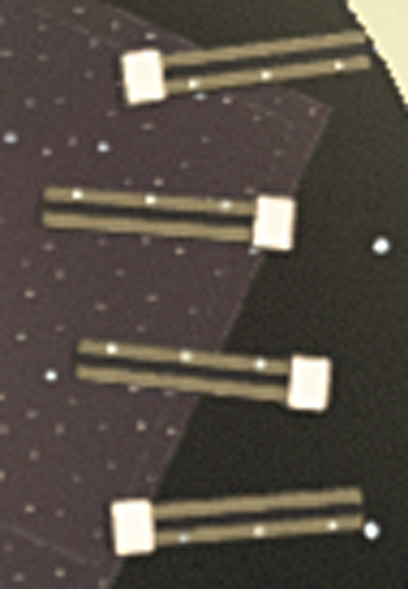

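The crop shows the bar's targets at about (228.0,210.3) and (223.7,248.7) in the top picture. The plate corners and the rail blocks and ends are clear too.

```bash
cat >> h.py <<'E'
def rails(i,roi=(315,145,410,282)):
    x0,y0,x1,y1=roi;s=6
    a=cv2.resize(i[y0:y1,x0:x1],None,fx=s,fy=s,interpolation=cv2.INTER_CUBIC)
    f=a.astype(int);w=(f.min(2)>185).astype(np.uint8)
    ol=((f[:,:,2]-f[:,:,0]>18)&(f[:,:,1]-f[:,:,0]>9)&(f.max(2)<215)).astype(np.uint8)
    P=lambda p:(np.asarray(p)+0.5)/s-0.5+[x0,y0]
    out=[]
    for c in cv2.findContours(w,cv2.RETR_EXTERNAL,cv2.CHAIN_APPROX_NONE)[0]:
        A=cv2.contourArea(c)/36
        if not 50<A<160: continue
        b=onz("top",P(cv2.boxPoints(cv2.minAreaRect(c))),.021)[:,:2];bc=b.mean(0)
        ys,xs=np.nonzero(ol);q=onz("top",P(np.c_[xs,ys]),.016)[:,:2]
        k=np.linalg.norm(q-bc,axis=1);q=q[(k<.16)]
        # olive component(s) near: iterate line from block centre
        d=q-bc; best=None
        for th in np.arange(0,2*np.pi,np.pi/180):
            u=np.array([np.cos(th),np.sin(th)]);n=np.array([-u[1],u[0]])
            m=(d@u>.012)&(d@u<.15)&(abs(d@n)<.014)
            if best is None or m.sum()>best[0]: best=(m.sum(),u,n)
        _,u,n=best
        for _ in range(3):
            m=(d@u>.016)&(d@u<.155)&(abs(d@n)<.016); L=d[m]@u;T=d[m]@n
            pf=np.polyfit(L,T,1);th=np.arctan2(u[1],u[0])+pf[0]*.9
            u=np.array([np.cos(th),np.sin(th)]);n=np.array([-u[1],u[0]])
        m=(d@u>.016)&(d@u<.155)&(abs(d@n)<.016);L=d[m]@u;T=d[m]@n
        far=np.percentile(L,99.5);near=((b-bc)@u).min()
        mid=bc+u*(far+near)/2+n*((T.max()+T.min())/2 if 0 else np.median([np.percentile(T,2),np.percentile(T,98)]))
        out.append((mid,np.degrees(th),far-near,np.ptp(np.percentile(T,[2,98])),bc))
    return out
E
python3 - <<'E'
from h import *
np.set_printoptions(precision=4,suppress=True)
i=cv2.imread('pics/top0.png')
for r in rails(i): print(*r)
c1=lambda p:np.array(p)/6+[185,195]-.4
print("tgt",onz("top",c1([(258,92),(232,322)]),.040))
c=onz("top",c1([(718,112),(688,390),(68,318),(122,42)]),.008);print(c,np.linalg.norm(c[0]-c[1]),np.linalg.norm(c[1]-c[2]))
print("blue",onz("top",c1([(107,190)]),.085),"red",onz("top",c1([(118,310)]),.02))
f=i.astype(int);w=((f[:,:,2]-f[:,:,0]>90)&(f[:,:,2]-f[:,:,1]>40)).astype(np.uint8);w[:150]=0;w[195:]=0;w[:,:230]=0;w[:,305:]=0
r=cv2.minAreaRect(cv2.findNonZero(w));b=onz("top",cv2.boxPoints(r),.013);print("case",b,b.mean(0),np.linalg.norm(b[0]-b[1]),np.linalg.norm(b[1]-b[2]))
E
```

```text
[ 0.4268 -0.1132] -87.24325360619363 0.15072282581865132 0.02576886153080699 [ 0.4234 -0.0492]
[ 0.5156 -0.0943] 82.38798250906027 0.15122991660801807 0.02557704398122215 [ 0.5066 -0.1582]
[ 0.6114 -0.0768] 84.14021380155873 0.1505234447241634 0.025703993631660284 [ 0.6046 -0.1408]
[ 0.7037 -0.1342] -84.3580631409611 0.16056286637388179 0.026226828409819533 [ 0.6969 -0.0654]
[ 0.7035 -0.1455] 97.37553548741408 0.17536302357194095 0.024882795736980726 [ 0.7087 -0.21  ]
tgt [[0.5783 0.251  0.04  ]
 [0.4802 0.2639 0.04  ]]
[[0.5664 0.0525 0.008 ]
 [0.4451 0.0692 0.008 ]
 [0.4833 0.3407 0.008 ]
 [0.6045 0.315  0.008 ]] 0.12246410153858074 0.2741443164831299
blue [[0.5363 0.3082 0.085 ]] red [[0.4863 0.3163 0.02  ]]
case [[0.7093 0.2337 0.013 ]
 [0.72   0.0702 0.013 ]
 [0.6414 0.0653 0.013 ]
 [0.6306 0.2279 0.013 ]] [0.6753 0.1493 0.013 ] 0.1638179940386291 0.0787815565288486
```

Run:
```python
from h import *
np.set_printoptions(precision=4,suppress=True)
i=cv2.imread('pics/top0.png').astype(np.float32)
yaw=np.radians(-7.9);ux=np.array([np.cos(yaw),np.sin(yaw)]);uy=np.array([-ux[1],ux[0]]);o=np.array([.5217,.1737])
for X in(.031,-.031):
    Y=np.arange(-.125,.11,.001)
    acc=0
    for dx in(-.003,0,.003):
        p=proj("top",np.c_[o+(X+dx)*ux+Y[:,None]*uy,np.full(len(Y),.036)]).astype(np.float32)
        acc=acc+cv2.remap(i,p[None,:,0],p[None,:,1],cv2.INTER_LINEAR)[0].mean(1)
    g=cv2.GaussianBlur(acc[None]/3,(1,5),0)[0]
    thr=175 if 0 else np.median(g[15:170]);
    e=[(round(Y[k]*1000,1),'+' if g[k+1]>g[k] else '-') for k in range(len(g)-1) if (g[k]-thr)*(g[k+1]-thr)<0]
    print(X,thr,e); print(g[::4].astype(int))
# comb width profile across x at slot y=-28 (between)
for y0 in(-.112,-.028,.028):
    X=np.arange(-.075,.076,.002);p=proj("top",np.c_[o+X[:,None]*ux+y0*uy,np.full(len(X),.03)]).astype(np.float32)
    print(y0,cv2.remap(i,p[None,:,0],p[None,:,1],cv2.INTER_LINEAR)[0].mean(1).astype(int))
for P in([-.0067,.136,.08],[.031,.136,.086],[-.052,.136,.02]): print(proj("top",np.r_[o+P[0]*ux+P[1]*uy,P[2]]))
```

```text
0.031 198.63629 [(np.float64(-97.0), '+'), (np.float64(-71.0), '-'), (np.float64(-16.0), '-'), (np.float64(13.0), '+'), (np.float64(38.0), '-')]
[ 84 146 155 160 176 176 162 196 207 215 215 215 205 200 183 159 161 158
 162 157 156 212 218 210 203 204 208 213 159 151 165 169 164 158 173 208
 216 221 215 206 203 198 143 152 164 160 161 162 164 160  85  90  92  88
  85 146 133 147 158]
-0.031 204.89583 [(np.float64(-95.0), '+'), (np.float64(-70.0), '-'), (np.float64(-16.0), '-'), (np.float64(14.0), '+'), (np.float64(41.0), '-')]
[ 81 138 157 153 168 170 154 178 214 221 223 218 209 214 201 169 174 172
 160 159 157 204 216 212 215 221 219 218 172 154 166 167 168 165 168 209
 215 214 213 214 215 218 166 148 164 162 162 162 148 146  82  94  96 101
  97 147 150 151 164]
-0.112 [ 74  75  75  74  75  73  87 114 147 170 178 171 158 155 147 141 140 136
 127 137 160 180 177 134 134 150 156 148 148 151 157 179 191 195 185 174
 169 162 158 159 162 165 177 193 196 195 188 180 168 118 123 153 182 177
 155 160 186 190 188 182 175 172 172 183 197 203 205 156 102  70  73  77
 102 127 113  91]
-0.028 [ 77  76  77  79  76  75  96 168 228 245 244 243 242 243 240 231 203 180
 174 190 225 225 219 210 206 233 241 243 242 241 241 242 242 240 240 240
 240 240 240 241 240 239 240 239 240 240 241 243 243 208 165 207 219 222
 204 156 176 178 184 204 232 238 238 237 239 242 240 216 137  92  78  79
  81  81  81  81]
0.028 [ 77  79  78  77  75  67  84 160 237 243 241 240 240 241 239 224 206 189
 179 188 201 212 218 219 196 199 233 240 239 239 238 239 239 239 239 239
 239 238 238 238 238 238 239 238 238 239 240 240 241 240 212 197 208 217
 223 199 161 168 182 203 225 239 239 239 240 244 250 204 138  83  74  76
  79  79  80  94]
[[202.3741 227.375 ]]
[[203.7916 212.1212]]
[[204.5514 245.2839]]
```

```bash
cat >> h.py <<'E'
np.set_printoptions(precision=4,suppress=True)
YAW=np.radians(-7.9);UX=np.array([np.cos(YAW),np.sin(YAW)]);UY=np.array([-UX[1],UX[0]]);O=np.array([.5217,.1735])
def crad(x,y,z): return np.r_[O+x*UX+y*UY,z]
def psi():
    s=readout.observe();m=R.from_rotvec(s["ee_rot"]).as_matrix();return np.degrees(np.arctan2(m[1,0],m[0,0]))
def go(*wps):  # (xyz, psi deg): prints turn z (rad) and tool shift cm
    s=readout.observe();print("at",s["position"],"psi",round(psi(),1),"tilt",R.from_rotvec(s["ee_rot"]).as_matrix()[:2,2],"F",s["force"],"w",round(s["width"]*92,1),"t",s["clock"],"q",s["joints"])
    for P,a in wps:
        t=-np.radians((a-psi()+180)%360-180);print("  turn",round(t,3),"shift",totool(P).round(2))
E
python3 - <<'E'
from h import *
go((crad(.0205,.136,.20),82.1),(crad(.0205,.136,.060),82.1))
E
```

```text
at [ 0.1933 -0.5939  0.226 ] psi 18.0 tilt [-0.0006  0.0013] F [-0.4042 -0.2741  0.3962] w 92.1 t 0.1 q [ 1.1534  0.4351  0.025   1.574  -0.0116  1.134  -0.0751]
  turn -1.118 shift [ 62.77 -74.13   2.7 ]
  turn -1.118 shift [ 62.77 -74.11  16.7 ]
```

>>> drive_tool(
  commands=[
    [[0, 0, -1.118], [62.8, -74.1, 2.7], 1],
    [[0, 0, -1.118], [62.8, -74.1, 2.7], 1],
    [[0, 0, -1.118], [62.8, -74.1, 2.7], 1],
    [[0, 0, -1.118], [62.8, -74.1, 2.7], 1],
    [[0, 0, -1.118], [62.8, -74.1, 2.7], 1],
    [[0, 0, -1.118], [62.8, -74.1, 2.7], 1],
    [[0, 0, -1.118], [62.8, -74.1, 2.7], 1],
    [[0, 0, -1.118], [62.8, -74.1, 2.7], 1],
    [[0, 0, -1.118], [62.8, -74.1, 2.7], 1],
    [[0, 0, -1.118], [62.8, -74.1, 2.7], 1],
    [[0, 0, -1.118], [62.8, -74.1, 2.7], 1],
    [[0, 0, -1.118], [62.8, -74.1, 2.7], 1],
    [[0, 0, -1.118], [62.8, -74.1, 2.7], 1],
    [[0, 0, -1.118], [62.8, -74.1, 2.7], 1],
    [[0, 0, -1.118], [62.8, -74.1, 2.7], 1],
    [[0, 0, -1.118], [62.8, -74.1, 2.7], 1],
    [[0, 0, -1.118], [62.8, -74.1, 2.7], 1],
    [[0, 0, -1.118], [62.8, -74.1, 2.7], 1],
    [[0, 0, -1.118], [62.8, -74.1, 2.7], 1],
    [[0, 0, -1.118], [62.8, -74.1, 2.7], 1],
  ],
)

```text
clock: 1.77
position: [0.5092, 0.1785, 0.2031]
ee_rot: [2.37, 2.062, -0.001]
force: [0.2, -0.8, 1.6]
width: 1.002
gripper_force: 0.0
```

Run:
```python
from h import *
go((crad(.0205,.136,.20),82.1),(crad(.0205,.136,.060),82.1))
```

```text
at [0.5092 0.1785 0.2031] psi 82.1 tilt [-0.0004 -0.0005] F [ 0.1669 -0.7975  1.5962] w 92.2 t 1.7667 q [ 0.0364  0.3942 -0.6311  1.7741  0.2631  1.0592 -0.8268]
  turn -0.001 shift [13.28  3.35  0.31]
  turn -0.001 shift [13.29  3.36 14.31]
```

>>> drive_tool(
  commands=[
    [[0, 0, 0], [13.3, 3.35, 0.3], 1],
    [[0, 0, 0], [13.3, 3.35, 0.3], 1],
    [[0, 0, 0], [13.3, 3.35, 0.3], 1],
    [[0, 0, 0], [13.3, 3.35, 0.3], 1],
    [[0, 0, 0], [13.3, 3.35, 0.3], 1],
    [[0, 0, 0], [13.3, 3.35, 0.3], 1],
    [[0, 0, 0], [13.3, 3.35, 0.3], 1],
    [[0, 0, 0], [13.3, 3.35, 0.3], 1],
  ],
  newtons=30,
)

```text
clock: 2.43
position: [0.5605, 0.3018, 0.2005]
ee_rot: [2.371, 2.06, -0.001]
force: [-0.2, 0.7, 0.7]
width: 1.002
gripper_force: 0.0
```

Run:
```python
from h import *
go((crad(.0205,.136,.060),82.1))
a=snap("scene","s1");b=snap("top","t1")
x,y=proj("scene",crad(0,.136,.06))[0].astype(int);x2,y2=proj("top",crad(0,.136,.06))[0].astype(int)
f=lambda i,x,y:cv2.resize(i[max(0,y-60):y+60,max(0,x-60):x+60],(390,390),interpolation=cv2.INTER_CUBIC)
cv2.imwrite('pics/v1.png',np.hstack([f(a,x,y),f(b,x2,y2)]))
```

```text
at [0.5605 0.3018 0.2005] psi 82.0 tilt [ 0.     -0.0014] F [-0.1981  0.6595  0.6906] w 92.2 t 2.4333 q [-0.1887  0.5494 -0.6023  1.5374  0.3299  1.1585 -0.9956]
  turn -0.002 shift [ 0.38 -0.03 14.05]
```

View pics/v1.png

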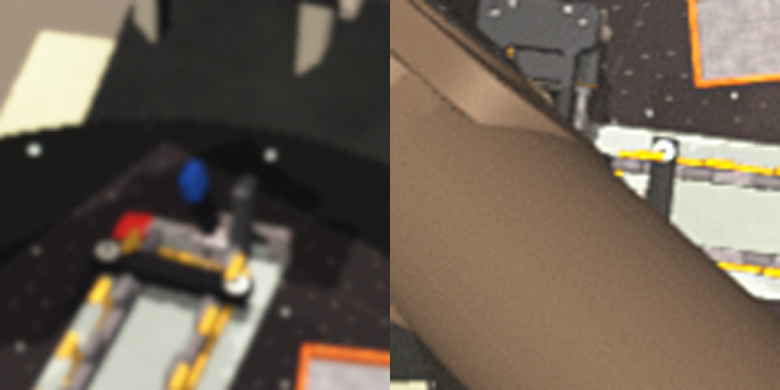

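The scene view shows the blue handle top leaning left of the black post, with the open fingers above on either side of both. I'll go down and squeeze.

>>> drive_tool(
  commands=[
    [[0, 0, 0], [0, 0, 4], 1],
    [[0, 0, 0], [0, 0, 8], 1],
    [[0, 0, 0], [0, 0, 11], 1],
    [[0, 0, 0], [0, 0, 14], 1],
    [[0, 0, 0], [0, 0, 14], 1],
    [[0, 0, 0], [0, 0, 14], 1],
    [[0, 0, 0], [0, 0, 14], 0],
    [[0, 0, 0], [0, 0, 14], -0.2],
    [[0, 0, 0], [0, 0, 14], -0.3],
    [[0, 0, 0], [0, 0, 14], -0.4],
    [[0, 0, 0], [0, 0, 14], -0.5],
    [[0, 0, 0], [0, 0, 14], -0.5],
    [[0, 0, 0], [0, 0, 14], -0.5],
    [[0, 0, 0], [0, 0, 14], -0.5],
    [[0, 0, 0], [0, 0, 14], -0.5],
    [[0, 0, 0], [0, 0, 14], -0.5],
  ],
  newtons=30,
)

```text
clock: 3.87
position: [0.5634, 0.3044, 0.0614]
ee_rot: [2.369, 2.061, 0.009]
force: [10.1, 2.3, -5.0]
width: 0.353
gripper_force: 30.0
```

Width is 32.5 mm, so the handle is locked. I'll open and rise.

>>> drive_tool(
  commands=[
    [[0, 0, 0], [0, 0, 0], 0.3],
    [[0, 0, 0], [0, 0, 0], 1],
    [[0, 0, 0], [0, 0, 0], 1],
    [[0, 0, 0], [0, 0, 0], 1],
    [[0, 0, 0], [0, 0, -4], 1],
    [[0, 0, 0], [0, 0, -8], 1],
    [[0, 0, 0], [0, 0, -12], 1],
    [[0, 0, 0], [0, 0, -12], 1],
    [[0, 0, 0], [0, 0, -12], 1],
  ],
)

```text
clock: 4.62
position: [0.5615, 0.3049, 0.1835]
ee_rot: [2.369, 2.062, 0.008]
force: [0.2, 1.2, -0.7]
width: 0.955
gripper_force: 0.0
```

Run:
```python
from h import *
go((crad(-.004,.084,.16),172.1),(crad(-.004,.084,.029),172.1))
```

```text
at [0.5615 0.3049 0.1835] psi 82.1 tilt [0.0045 0.0026] F [ 0.1796  1.2451 -0.7372] w 87.9 t 4.6167 q [-0.1929  0.5647 -0.5997  1.5578  0.3432  1.1206 -1.0075]
  turn -1.571 shift [-5.17 -2.54  2.32]
  turn -1.571 shift [-5.21 -2.59 15.42]
```

>>> drive_tool(
  commands=[
    [[0, 0, -1.571], [-5.2, -2.5, 2.3], -0.28],
    [[0, 0, -1.571], [-5.2, -2.5, 2.3], -0.28],
    [[0, 0, -1.571], [-5.2, -2.5, 2.3], -0.28],
    [[0, 0, -1.571], [-5.2, -2.5, 2.3], -0.28],
    [[0, 0, -1.571], [-5.2, -2.5, 2.3], -0.28],
    [[0, 0, -1.571], [-5.2, -2.5, 2.3], -0.28],
    [[0, 0, -1.571], [-5.2, -2.5, 2.3], -0.28],
    [[0, 0, -1.571], [-5.2, -2.5, 2.3], -0.28],
    [[0, 0, -1.571], [-5.2, -2.5, 2.3], -0.28],
    [[0, 0, -1.571], [-5.2, -2.5, 2.3], -0.28],
    [[0, 0, -1.571], [-5.2, -2.5, 2.3], -0.28],
    [[0, 0, -1.571], [-5.2, -2.5, 2.3], -0.28],
    [[0, 0, -1.571], [-5.2, -2.5, 2.3], -0.28],
    [[0, 0, -1.571], [-5.2, -2.5, 2.3], -0.28],
    [[0, 0, -1.571], [-5.2, -2.5, 2.3], -0.28],
    [[0, 0, -1.571], [-5.2, -2.5, 2.3], -0.28],
    [[0, 0, -1.571], [-5.2, -2.5, 2.3], -0.28],
  ],
)

```text
clock: 6.03
position: [0.5283, 0.2556, 0.1573]
ee_rot: [-0.219, -3.134, 0.001]
force: [-0.5, -0.4, 0.7]
width: 0.364
gripper_force: 0.0
```

Run:
```python
from h import *
go((crad(-.004,.084,.029),172.1))
a=snap("scene","s2")
x,y=proj("scene",crad(0,.07,.06))[0].astype(int)
cv2.imwrite('pics/v2.png',cv2.resize(a[y-55:y+65,x-75:x+75],(700,560),interpolation=cv2.INTER_CUBIC))
```

```text
at [0.5283 0.2556 0.1573] psi 172.0 tilt [-0.0003 -0.0004] F [-0.4739 -0.3583  0.6764] w 33.5 t 6.0333 q [ 0.1033  0.6415 -0.9895  1.698   0.5862  1.1295  0.3738]
  turn -0.002 shift [-0.08  0.18 12.83]
```

View pics/v2.png

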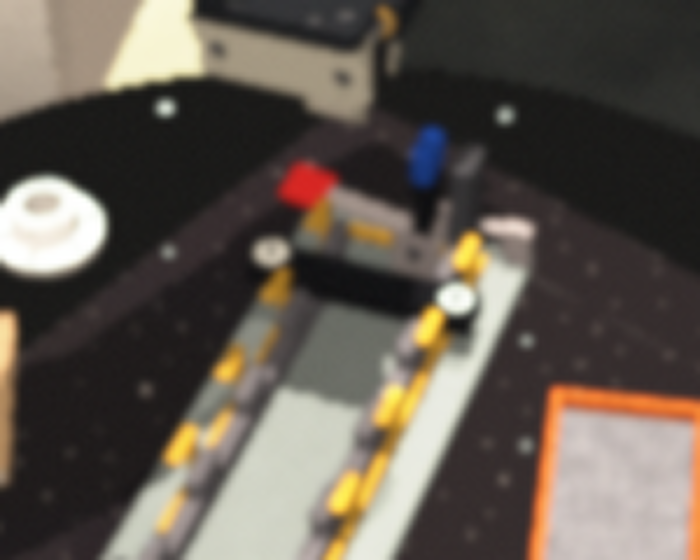

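The handle stands locked, the red pad is raised and the yellow fingers are clear of the slots. I'll descend onto the bar.

>>> drive_tool(
  commands=[
    [[0, 0, 0], [0, 0.1, 4], -0.28],
    [[0, 0, 0], [0, 0.1, 8], -0.28],
    [[0, 0, 0], [0, 0.1, 10], -0.28],
    [[0, 0, 0], [0, 0.1, 12.8], -0.28],
    [[0, 0, 0], [0, 0.1, 12.8], -0.28],
    [[0, 0, 0], [0, 0.1, 12.8], -0.28],
    [[0, 0, 0], [0, 0.1, 12.8], -0.28],
    [[0, 0, 0], [0, 0.1, 12.8], -0.28],
  ],
  newtons=20,
)

```text
clock: 6.75
position: [0.5271, 0.2574, 0.0291]
ee_rot: [-0.215, -3.132, 0.0]
force: [-1.2, -0.4, 3.8]
width: 0.361
gripper_force: 1.9
```

>>> drive_tool(
  commands=[
    [[0, 0, 0], [0, 0, 0], -0.7],
    [[0, 0, 0], [0, 0, 0], -0.7],
    [[0, 0, 0], [0, 0, 0], -0.7],
    [[0, 0, 0], [0, 0, 0], -0.7],
    [[0, 0, 0], [0, 0, 0], -0.7],
  ],
  newtons=20,
)

```text
clock: 7.17
position: [0.5291, 0.2565, 0.0297]
ee_rot: [0.217, 3.133, -0.0]
force: [1.1, 0.0, -0.1]
width: 0.214
gripper_force: 20.0
```

Run:
```python
from h import *
go((crad(-.004,.084,.029),172.1),(crad(-.004,.084,.13),172.1),([.6753,.1493,.13],93.75),([.6753,.1493,.010],93.75))
```

```text
at [0.5291 0.2565 0.0297] psi 172.1 tilt [ 0.0007 -0.0001] F [ 1.0835  0.0451 -0.0807] w 19.7 t 7.1667 q [ 0.0282  0.7809 -0.8726  1.8065  0.7455  0.9198  0.2482]
  turn -0.001 shift [-0.01  0.07  0.07]
  turn -0.001 shift [ -0.01   0.07 -10.03]
  turn 1.367 shift [-15.97  -8.6  -10.02]
  turn 1.367 shift [-15.96  -8.6    1.98]
```

>>> drive_tool(
  commands=[
    [[0, 0, 0], [0, 0, -3], -0.7],
    [[0, 0, 0], [0, 0, -6], -0.7],
    [[0, 0, 0], [0, 0, -10], -0.7],
    [[0, 0, 0], [0, 0, -10], -0.7],
    [[0, 0, 1.367], [-16, -8.6, -10], -0.7],
    [[0, 0, 1.367], [-16, -8.6, -10], -0.7],
    [[0, 0, 1.367], [-16, -8.6, -10], -0.7],
    [[0, 0, 1.367], [-16, -8.6, -10], -0.7],
    [[0, 0, 1.367], [-16, -8.6, -10], -0.7],
    [[0, 0, 1.367], [-16, -8.6, -10], -0.7],
    [[0, 0, 1.367], [-16, -8.6, -10], -0.7],
    [[0, 0, 1.367], [-16, -8.6, -10], -0.7],
    [[0, 0, 1.367], [-16, -8.6, -10], -0.7],
    [[0, 0, 1.367], [-16, -8.6, -10], -0.7],
    [[0, 0, 1.367], [-16, -8.6, -10], -0.7],
    [[0, 0, 1.367], [-16, -8.6, -10], -0.7],
    [[0, 0, 1.367], [-16, -8.6, -10], -0.7],
    [[0, 0, 1.367], [-16, -8.6, -10], -0.7],
  ],
)

```text
clock: 8.67
position: [0.6752, 0.1495, 0.1294]
ee_rot: [2.142, 2.298, -0.0]
force: [0.3, 0.0, -1.2]
width: 0.215
gripper_force: 20.0
```

Run:
```python
from h import *
go(([.6753,.1493,.03],93.75),([.6753,.1493,.0105],93.75))
a=snap("scene","s3")
x,y=proj("scene",[.6753,.1493,.05])[0].astype(int)
f=a[y-65:y+65,x-70:x+70];cv2.imwrite('pics/v3.png',cv2.resize(f,(560,520),interpolation=cv2.INTER_CUBIC))
# white targets in scene: bar z .124-.0297+.04
s=readout.observe();print(proj("scene",[s["position"]+[0,.05,.0105],s["position"]+[0,-.05,.0105]])-[x-70,y-65])
```

```text
at [0.6752 0.1495 0.1294] psi 94.0 tilt [-0.0001 -0.0003] F [ 0.2547  0.0058 -1.2208] w 19.7 t 8.6667 q [ 0.0612  0.7031 -0.6023  1.4633  0.4224  1.1066 -0.5507]
  turn 0.004 shift [-0.01  0.01  9.94]
  turn 0.004 shift [-0.01  0.01 11.89]
[[78.108  18.1236]
 [71.6689 53.6865]]
```

View pics/v3.png

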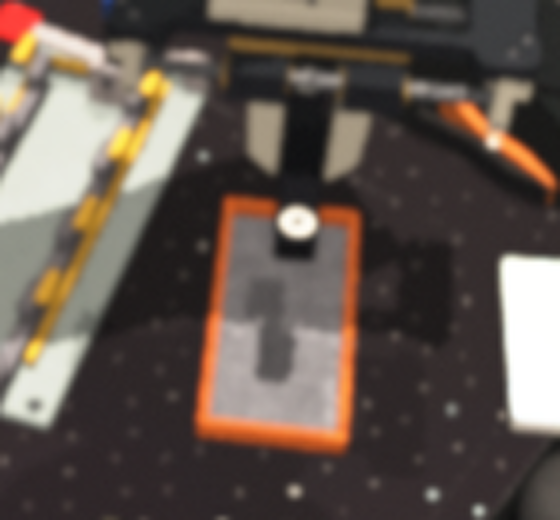

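The bar is held level above the case, its near target at (298,222) in the crop as predicted. I'll lower and release it.

>>> drive_tool(
  commands=[
    [[0, 0, 0.004], [0, 0, 4], -0.7],
    [[0, 0, 0.004], [0, 0, 8], -0.7],
    [[0, 0, 0.004], [0, 0, 10], -0.7],
    [[0, 0, 0.004], [0, 0, 11], -0.7],
    [[0, 0, 0.004], [0, 0, 11.5], -0.7],
    [[0, 0, 0.004], [0, 0, 11.9], -0.7],
    [[0, 0, 0.004], [0, 0, 11.9], -0.7],
    [[0, 0, 0.004], [0, 0, 11.9], -0.7],
    [[0, 0, 0.004], [0, 0, 11.9], -0.5],
    [[0, 0, 0.004], [0, 0, 11.9], -0.45],
    [[0, 0, 0.004], [0, 0, 11.9], -0.45],
    [[0, 0, 0.004], [0, 0, 11.9], -0.45],
    [[0, 0, 0.004], [0, 0, 9], -0.45],
    [[0, 0, 0.004], [0, 0, 5], -0.45],
    [[0, 0, 0.004], [0, 0, 1], 0],
    [[0, 0, 0.004], [0, 0, -1], 0],
    [[0, 0, 0.004], [0, 0, -1], 0],
  ],
)

```text
clock: 10.13
position: [0.6781, 0.1512, 0.1461]
ee_rot: [2.149, 2.286, 0.013]
force: [0.4, 0.8, 0.6]
width: 0.445
gripper_force: 0.0
```

Run:
```python
from h import *
s=readout.observe()
go(([.4268,-.1132,.12],92.8),([.4268,-.1132,.006],92.8))
```

```text
at [0.6781 0.1512 0.1461] psi 93.5 tilt [0.0087 0.003 ] F [0.3775 0.8393 0.6431] w 40.9 t 10.1333 q [ 0.0626  0.6877 -0.6076  1.4474  0.4141  1.1262 -0.552 ]
  turn 0.013 shift [-24.85 -26.73   2.31]
  turn 0.013 shift [-24.87 -26.83  13.71]
```

>>> drive_tool(
  commands=[
    [[0, 0, 0], [-15, -5, 0], 0],
    [[0, 0, 0], [-15, -5, 0], 0],
    [[0, 0, 0], [-15, -5, 0], 0],
    [[0, 0, 0], [-15, -5, 0], 0],
    [[0, 0, 0], [-15, -5, 0], 0],
    [[0, 0, 0], [-15, -5, 0], 0],
  ],
)

```text
clock: 10.63
position: [0.6341, -0.0067, 0.139]
ee_rot: [2.157, 2.284, -0.003]
force: [0.4, 1.1, -0.8]
width: 0.504
gripper_force: 0.0
```

```bash
cat >> h.py <<'E'
def rl(i):
    for r in rails(i):
        th=np.radians(r[1]);u=np.array([np.cos(th),np.sin(th)])
        print("rail",r[0],"from block",r[4]+.065*u,"psi",round((r[1]+180)%180,1),"th",round(r[1],1),"len,w",round(r[2],4),round(r[3],4))
E
python3 - <<'E'
from h import *
a=snap("top","t4");rl(a)
w=cv2.resize(a,None,fx=1,fy=1);cv2.imwrite('pics/v4.png',cv2.resize(a[120:300,190:410],(792,648))[:600])
go(([.4268,-.1132,.12],92.8))
E
```

```text
rail [ 0.4281 -0.1232] from block [ 0.4277 -0.1157] psi 93.5 th -86.5 len,w 0.1639 0.0278
at [ 0.6344 -0.0039  0.1393] psi 93.5 tilt [-0.0004  0.0001] F [ 0.1806  0.9913 -0.0414] w 46.5 t 10.6833 q [ 0.3263  0.6118 -0.6242  1.6112  0.3974  1.0489 -0.3526]
  turn 0.011 shift [ -9.66 -21.38   1.93]
```

View pics/v4.png

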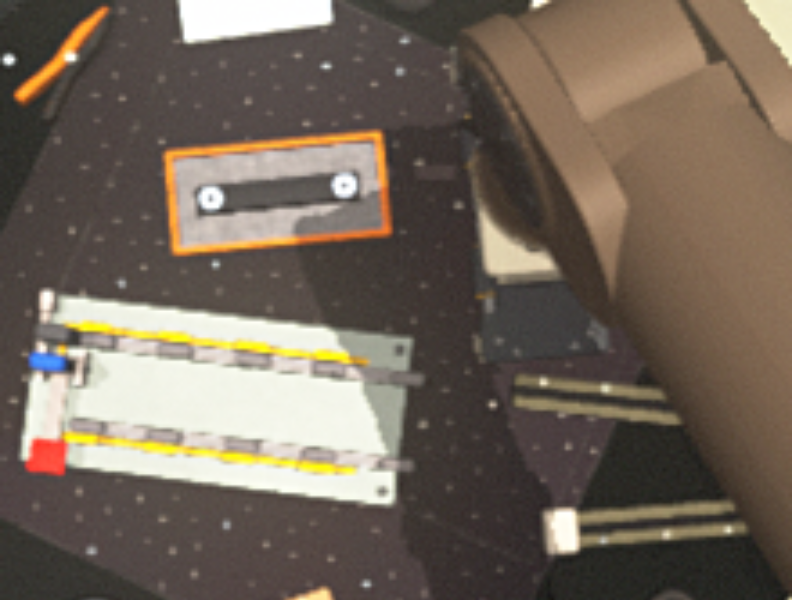

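The bar lies flat and centred in the case, and the slots are empty. The near rail is unmoved, so I'll pick it.

>>> drive_tool(
  commands=[
    [[0, 0, 0.011], [-9.7, -21.4, 2], 0],
    [[0, 0, 0.011], [-9.7, -21.4, 2], 0],
    [[0, 0, 0.011], [-9.7, -21.4, 2], 0],
    [[0, 0, 0.011], [-9.7, -21.4, 2], 0],
    [[0, 0, 0.011], [-9.7, -21.4, 2], 0],
    [[0, 0, 0.011], [-9.7, -21.4, 2], 0],
    [[0, 0, 0.011], [-9.7, -21.4, 2], 0],
    [[0, 0, 0.011], [-9.7, -21.4, 2], 0],
    [[0, 0, 0.011], [-9.7, -21.4, 2], 0],
    [[0, 0, 0.011], [-9.7, -21.4, 2], 0],
  ],
)

```text
clock: 11.52
position: [0.4289, -0.1118, 0.1199]
ee_rot: [2.161, 2.279, 0.003]
force: [-0.2, -0.3, -0.5]
width: 0.498
gripper_force: 0.0
```

Run:
```python
from h import *
go(([.4268,-.1132,.004],92.8))
```

```text
at [ 0.4289 -0.1118  0.1199] psi 93.1 tilt [0.0018 0.0008] F [-0.179  -0.2547 -0.4709] w 45.8 t 11.5167 q [ 0.6929  0.3628 -0.6902  2.0876  0.3212  0.7936 -0.1398]
  turn 0.005 shift [-0.14 -0.24 11.59]
```

>>> drive_tool(
  commands=[
    [[0, 0, 0.005], [0, 0, 4], 0],
    [[0, 0, 0.005], [0, 0, 8], 0],
    [[0, 0, 0.005], [0, 0, 10], 0],
    [[0, 0, 0.005], [0, 0, 11.6], 0],
    [[0, 0, 0.005], [0, 0, 11.6], 0],
    [[0, 0, 0.005], [0, 0, 11.6], 0],
    [[0, 0, 0.005], [0, 0, 11.6], 0],
    [[0, 0, 0.005], [0, 0, 11.6], -0.6],
    [[0, 0, 0.005], [0, 0, 11.6], -0.6],
    [[0, 0, 0.005], [0, 0, 11.6], -0.6],
    [[0, 0, 0.005], [0, 0, 11.6], -0.6],
    [[0, 0, 0.005], [0, 0, 11.6], -0.6],
    [[0, 0, 0.005], [0, 0, 11.6], -0.6],
    [[0, 0, 0.005], [0, 0, 11.6], -0.6],
  ],
  newtons=55,
)

```text
clock: 12.68
position: [0.4274, -0.1134, 0.0038]
ee_rot: [2.169, 2.271, 0.001]
force: [0.4, 0.5, 4.3]
width: 0.253
gripper_force: 55.0
```

Run:
```python
from h import *
go((crad(0,-.084,.13),172.1),(crad(0,-.084,.03),172.1))
```

```text
at [ 0.4274 -0.1134  0.0038] psi 92.6 tilt [ 0.0008 -0.0002] F [0.435  0.5139 4.3111] w 23.3 t 12.6833 q [ 0.5433  0.5483 -0.5272  2.1936  0.5481  0.5277 -0.3571]
  turn -1.387 shift [ 19.97   9.21 -12.62]
  turn -1.387 shift [19.97  9.2  -2.62]
```

>>> drive_tool(
  commands=[
    [[0, 0, 0], [0, 0, -3], -0.6],
    [[0, 0, 0], [0, 0, -6], -0.6],
    [[0, 0, 0], [0, 0, -9], -0.6],
    [[0, 0, -0.12], [3, 1.5, -12.6], -0.6],
    [[0, 0, -0.24], [5, 2.5, -12.6], -0.6],
    [[0, 0, -0.36], [7, 3.5, -12.6], -0.6],
    [[0, 0, -0.48], [9, 4.5, -12.6], -0.6],
    [[0, 0, -0.6], [11, 5.5, -12.6], -0.6],
    [[0, 0, -0.72], [13, 6.5, -12.6], -0.6],
    [[0, 0, -0.84], [15, 7.2, -12.6], -0.6],
    [[0, 0, -0.96], [17, 8, -12.6], -0.6],
    [[0, 0, -1.08], [18.5, 8.6, -12.6], -0.6],
    [[0, 0, -1.2], [20, 9.2, -12.6], -0.6],
    [[0, 0, -1.3], [20, 9.2, -12.6], -0.6],
    [[0, 0, -1.387], [20, 9.2, -12.6], -0.6],
    [[0, 0, -1.387], [20, 9.2, -12.6], -0.6],
    [[0, 0, -1.387], [20, 9.2, -12.6], -0.6],
    [[0, 0, -1.387], [20, 9.2, -12.6], -0.6],
    [[0, 0, -1.387], [20, 9.2, -12.6], -0.6],
  ],
)

```text
clock: 14.27
position: [0.5097, 0.0903, 0.1295]
ee_rot: [-0.22, -3.134, 0.001]
force: [0.6, 0.1, -1.9]
width: 0.254
gripper_force: 55.0
```

Run:
```python
from h import *
go((crad(0,-.084,.03),172.1))
a=snap("scene","s5")
cv2.imwrite('pics/v5.png',cv2.resize(a[140:290,190:370],(720,600),interpolation=cv2.INTER_CUBIC))
```

```text
at [0.5097 0.0903 0.1295] psi 172.0 tilt [-0.0002 -0.0004] F [ 0.6408  0.1111 -1.917 ] w 23.4 t 14.2667 q [ 0.4444  0.5834 -1.0217  1.8933  0.5911  1.0041  0.5905]
  turn -0.003 shift [-0.05  0.01  9.95]
```

View pics/v5.png

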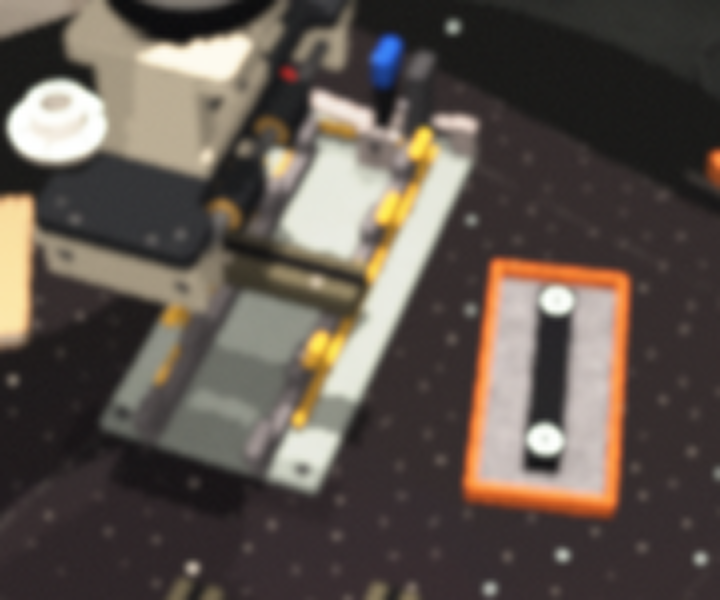

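The rail hangs level across the cradle above slot 0, so I'll lower it.

>>> drive_tool(
  commands=[
    [[0, 0, -0.003], [-0.05, 0, 3], -0.6],
    [[0, 0, -0.003], [-0.05, 0, 6], -0.6],
    [[0, 0, -0.003], [-0.05, 0, 7.5], -0.6],
    [[0, 0, -0.003], [-0.05, 0, 8.5], -0.6],
    [[0, 0, -0.003], [-0.05, 0, 9], -0.6],
    [[0, 0, -0.003], [-0.05, 0, 9.5], -0.6],
    [[0, 0, -0.003], [-0.05, 0, 9.9], -0.6],
    [[0, 0, -0.003], [-0.05, 0, 10.1], -0.6],
    [[0, 0, -0.003], [-0.05, 0, 10.1], -0.6],
    [[0, 0, -0.003], [-0.05, 0, 10.1], -0.6],
  ],
)

```text
clock: 15.15
position: [0.5106, 0.0908, 0.029]
ee_rot: [0.212, 3.134, 0.0]
force: [-0.1, 0.7, -3.4]
width: 0.252
gripper_force: 55.0
```

>>> drive_tool(
  commands=[
    [[0, 0, 0], [0, 0, 0.1], -0.6],
    [[0, 0, 0], [0, 0, 0.1], -0.4],
    [[0, 0, 0], [0, 0, 0.1], -0.3],
    [[0, 0, 0], [0, 0, 0.1], -0.22],
    [[0, 0, 0], [0, 0, 0.1], -0.22],
    [[0, 0, 0], [0, 0, 0.1], -0.22],
    [[0, 0, 0], [0, 0, -3], -0.22],
    [[0, 0, 0], [0, 0, -6], -0.22],
    [[0, 0, 0], [0, 0, -9], -0.22],
    [[0, 0, 0], [0, 0, -12], -0.1],
    [[0, 0, 0], [0, 0, -12], 0],
    [[0, 0, 0], [0, 0, -12], 0],
  ],
)

```text
clock: 16.15
position: [0.5113, 0.0909, 0.15]
ee_rot: [0.212, 3.131, 0.001]
force: [-0.4, -0.5, 1.3]
width: 0.494
gripper_force: 0.0
```

Run:
```python
from h import *
a=snap("top","t6");rl(a)
go(([.5156,-.0943,.12],82.4),([.4700,-.03,.14],82.4))
```

```text
rail [ 0.5145 -0.0871] from block [ 0.5139 -0.0936] psi 83.6 th 83.6 len,w 0.1658 0.03
rail [ 0.6113 -0.0772] from block [ 0.6112 -0.0765] psi 84.2 th 84.2 len,w 0.1519 0.0258
rail [ 0.7037 -0.1343] from block [ 0.7031 -0.1301] psi 95.5 th -84.5 len,w 0.1608 0.0264
rail [ 0.7035 -0.1456] from block [ 0.7005 -0.1455] psi 97.2 th 97.2 len,w 0.175 0.0253
at [0.5104 0.0904 0.1487] psi 172.2 tilt [ 0.0009 -0.0005] F [-0.0199  0.7065 -0.9615] w 45.4 t 16.2 q [ 0.4604  0.5625 -1.0416  1.8713  0.5648  1.0382  0.619 ]
  turn 1.568 shift [ -3.   -18.23   2.87]
  turn 1.568 shift [  2.38 -12.47   0.87]
```

>>> drive_tool(
  commands=[
    [[0, 0, 1.568], [-3, -18.2, 2.9], 0],
    [[0, 0, 1.568], [-3, -18.2, 2.9], 0],
    [[0, 0, 1.568], [-3, -18.2, 2.9], 0],
    [[0, 0, 1.568], [-3, -18.2, 2.9], 0],
    [[0, 0, 1.568], [-3, -18.2, 2.9], 0],
    [[0, 0, 1.568], [-3, -18.2, 2.9], 0],
    [[0, 0, 1.568], [-3, -18.2, 2.9], 0],
    [[0, 0, 1.568], [-3, -18.2, 2.9], 0],
    [[0, 0, 1.568], [-3, -18.2, 2.9], 0],
    [[0, 0, 1.568], [-3, -18.2, 2.9], 0],
    [[0, 0, 1.568], [-3, -18.2, 2.9], 0],
    [[0, 0, 1.568], [-3, -18.2, 2.9], 0],
    [[0, 0, 1.568], [-3, -18.2, 2.9], 0],
    [[0, 0, 1.568], [-3, -18.2, 2.9], 0],
    [[0, 0, 1.568], [-3, -18.2, 2.9], 0],
    [[0, 0, 1.568], [-3, -18.2, 2.9], 0],
    [[0, 0, 1.568], [-3, -18.2, 2.9], 0],
    [[0, 0, 1.568], [-3, -18.2, 2.9], 0],
  ],
)

```text
clock: 17.7
position: [0.5153, -0.0938, 0.1193]
ee_rot: [-2.362, -2.071, 0.0]
force: [0.4, 0.1, 0.5]
width: 0.498
gripper_force: 0.0
```

Run:
```python
from h import *
a=snap("top","t7");b=snap("scene","s7")
c=cv2.resize(a[195:275,190:320],(390,240),interpolation=cv2.INTER_CUBIC);d=cv2.resize(b[140:290,190:340],(400,400),interpolation=cv2.INTER_CUBIC)
p=np.zeros((400,790,3),np.uint8);p[:240,:390]=c;p[:,390:]=d;cv2.imwrite('pics/v7.png',p)
go(([.5156,-.0943,.004],82.4))
```

```text
at [ 0.5155 -0.0938  0.1195] psi 82.5 tilt [-0.0001  0.0001] F [ 0.177   0.205  -0.6206] w 45.6 t 17.8 q [ 0.5426  0.4716 -0.6241  1.9071  0.3534  0.8738 -0.3919]
  turn 0.001 shift [-0.05  0.02 11.55]
```

View pics/v7.png

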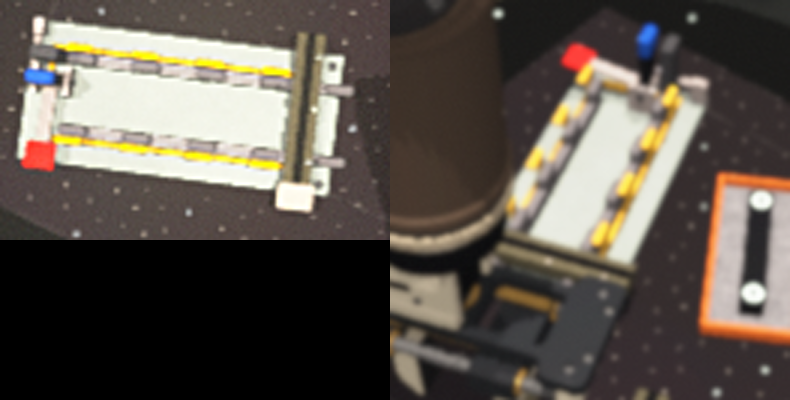

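The rail sits in slot 0 with its block at -x. I'll pick the second rail and check the first one's centring by numbers.

>>> drive_tool(
  commands=[
    [[0, 0, 0], [0, 0, 4], 0],
    [[0, 0, 0], [0, 0, 8], 0],
    [[0, 0, 0], [0, 0, 10], 0],
    [[0, 0, 0], [0, 0, 11.6], 0],
    [[0, 0, 0], [0, 0, 11.6], 0],
    [[0, 0, 0], [0, 0, 11.6], 0],
    [[0, 0, 0], [0, 0, 11.6], 0],
    [[0, 0, 0], [0, 0, 11.6], -0.6],
    [[0, 0, 0], [0, 0, 11.6], -0.6],
    [[0, 0, 0], [0, 0, 11.6], -0.6],
    [[0, 0, 0], [0, 0, 11.6], -0.6],
    [[0, 0, 0], [0, 0, 11.6], -0.6],
    [[0, 0, 0], [0, 0, 11.6], -0.6],
  ],
  newtons=55,
)

```text
clock: 18.88
position: [0.5159, -0.0939, 0.0039]
ee_rot: [2.363, 2.069, 0.001]
force: [0.0, -0.6, 3.4]
width: 0.255
gripper_force: 55.0
```

Run:
```python
from h import *
go((crad(0,-.028,.13),172.1),(crad(0,-.028,.028),172.1))
a=cv2.imread('pics/t7.png');s=8;x0,y0=270,195
z=cv2.resize(a[y0:275,x0:310],None,fx=s,fy=s,interpolation=cv2.INTER_CUBIC).astype(int)
w=(z.min(2)>225).astype(np.uint8)
P=lambda p,h:onz("top",(np.asarray(p,float)+.5)/s-.5+[x0,y0],h)[:,:2]
inC=lambda p:np.c_[(p-O)@UX,(p-O)@UY]*1000
# intensity profile along rail
for dy in(-.089,-.079):
    X=np.arange(.06,.09,.001);q=proj("top",np.c_[O+X[:,None]*UX+dy*UY,np.full(len(X),.04)]).astype(np.float32)
    print(dy,cv2.remap(a,q[None,:,0],q[None,:,1],cv2.INTER_LINEAR)[0].mean(1).astype(int))
X=np.arange(-.09,-.045,.0015);q=proj("top",np.c_[O+X[:,None]*UX-.084*UY,np.full(len(X),.045)]).astype(np.float32)
print(X*1000,cv2.remap(a,q[None,:,0],q[None,:,1],cv2.INTER_LINEAR)[0].mean(1).astype(int))
Y=np.arange(-.11,-.06,.001);q=proj("top",np.c_[O+0*UX+Y[:,None]*UY,np.full(len(Y),.04)]).astype(np.float32)
print(Y[0],cv2.remap(a,q[None,:,0],q[None,:,1],cv2.INTER_LINEAR)[0].mean(1).astype(int))
```

```text
at [ 0.5159 -0.0939  0.0039] psi 82.4 tilt [ 0.0008 -0.0002] F [ 0.0392 -0.5858  3.4068] w 23.5 t 18.8833 q [ 0.4501  0.6311 -0.5129  1.9981  0.5075  0.6387 -0.5284]
  turn -1.565 shift [ 23.78  -2.96 -12.62]
  turn -1.565 shift [23.78 -2.97 -2.42]
-0.089 [121 119 119 119 119 120 121 122 124 125 127 127 127 121 109  97  90  82
  77  76  74  74  74  74  75  75  75  75  75  75]
-0.079 [ 90  89  89  89  90  92  95  97  97  98 100 103 102  97  94  88  82  79
  77  74  75  75  75  74  74  75  76  77  76  75]
[-90.  -88.5 -87.  -85.5 -84.  -82.5 -81.  -79.5 -78.  -76.5 -75.  -73.5
 -72.  -70.5 -69.  -67.5 -66.  -64.5 -63.  -61.5 -60.  -58.5 -57.  -55.5
 -54.  -52.5 -51.  -49.5 -48.  -46.5] [ 72  72  71  73  74  73  68  61  83 122 209 248 250 249 247 246 246 246
 247 247 249 251 253 229 195 126  77  62  57  59]
-0.11 [211 228 244 247 246 244 243 242 240 237 234 226 219 208 190 173 156 142
 131 129 126 118 108  97  84  69  64  63  63  78  94 107 120 133 135 134
 134 135 137 144 153 165 187 211 225 234 243 243 243 242]
```

>>> drive_tool(
  commands=[
    [[0, 0, 0], [0, 0, -3], -0.6],
    [[0, 0, 0], [0, 0, -6], -0.6],
    [[0, 0, 0], [0, 0, -9], -0.6],
    [[0, 0, -0.12], [2, -0.3, -12.6], -0.6],
    [[0, 0, -0.24], [4, -0.5, -12.6], -0.6],
    [[0, 0, -0.36], [6, -0.8, -12.6], -0.6],
    [[0, 0, -0.48], [8, -1, -12.6], -0.6],
    [[0, 0, -0.6], [10, -1.3, -12.6], -0.6],
    [[0, 0, -0.72], [12, -1.5, -12.6], -0.6],
    [[0, 0, -0.84], [14, -1.8, -12.6], -0.6],
    [[0, 0, -0.96], [16, -2, -12.6], -0.6],
    [[0, 0, -1.08], [18, -2.3, -12.6], -0.6],
    [[0, 0, -1.2], [20, -2.5, -12.6], -0.6],
    [[0, 0, -1.32], [22, -2.8, -12.6], -0.6],
    [[0, 0, -1.44], [23.8, -3, -12.6], -0.6],
    [[0, 0, -1.565], [23.8, -3, -12.6], -0.6],
    [[0, 0, -1.565], [23.8, -3, -12.6], -0.6],
    [[0, 0, -1.565], [23.8, -3, -12.6], -0.6],
    [[0, 0, -1.565], [23.8, -3, -12.6], -0.6],
    [[0, 0, -1.565], [23.8, -3, -12.6], -0.6],
  ],
)

```text
clock: 20.55
position: [0.5171, 0.1451, 0.1293]
ee_rot: [-0.223, -3.133, 0.001]
force: [0.3, -0.7, -3.0]
width: 0.256
gripper_force: 55.0
```

Run:
```python
from h import *
go((crad(0,-.028,.028),172.1))
```

```text
at [0.5171 0.1451 0.1293] psi 171.9 tilt [-0.0004 -0.0009] F [ 0.2728 -0.6562 -3.0218] w 23.6 t 20.55 q [ 0.332   0.6164 -1.023   1.8473  0.6125  1.0338  0.4865]
  turn -0.004 shift [-0.07  0.09 10.13]
```

>>> drive_tool(
  commands=[
    [[0, 0, -0.003], [-0.05, 0.05, 3], -0.6],
    [[0, 0, -0.003], [-0.05, 0.05, 6], -0.6],
    [[0, 0, -0.003], [-0.05, 0.05, 7.5], -0.6],
    [[0, 0, -0.003], [-0.05, 0.05, 8.5], -0.6],
    [[0, 0, -0.003], [-0.05, 0.05, 9], -0.6],
    [[0, 0, -0.003], [-0.05, 0.05, 9.5], -0.6],
    [[0, 0, -0.003], [-0.05, 0.05, 9.9], -0.6],
    [[0, 0, -0.003], [-0.05, 0.05, 10.1], -0.6],
    [[0, 0, -0.003], [-0.05, 0.05, 10.1], -0.6],
    [[0, 0, -0.003], [-0.05, 0.05, 10.1], -0.6],
  ],
)

```text
clock: 21.38
position: [0.518, 0.1467, 0.0291]
ee_rot: [0.212, 3.134, 0.0]
force: [0.2, -0.2, -3.0]
width: 0.253
gripper_force: 55.0
```

Run:
```python
from h import *
go((crad(0,-.028,.028),172.1))
```

```text
at [0.518  0.1467 0.0291] psi 172.3 tilt [0.0008 0.0002] F [ 0.1512 -0.1682 -2.954 ] w 23.2 t 21.3833 q [ 0.2464  0.7359 -0.9064  1.93    0.7677  0.8653  0.3656]
  turn 0.003 shift [ 0.   -0.1   0.11]
```

>>> drive_tool(
  commands=[
    [[0, 0, 0], [0, -0.05, 0.1], -0.6],
    [[0, 0, 0], [0, -0.05, 0.1], -0.4],
    [[0, 0, 0], [0, -0.05, 0.1], -0.3],
    [[0, 0, 0], [0, -0.05, 0.1], -0.22],
    [[0, 0, 0], [0, -0.05, 0.1], -0.22],
    [[0, 0, 0], [0, -0.05, 0.1], -0.22],
    [[0, 0, 0], [0, -0.05, -3], -0.22],
    [[0, 0, 0], [0, -0.05, -6], -0.22],
    [[0, 0, 0], [0, -0.05, -9], -0.22],
    [[0, 0, 0], [0, -0.05, -12], -0.1],
    [[0, 0, 0], [0, -0.05, -12], 0],
    [[0, 0, 0], [0, -0.05, -12], 0],
  ],
)

```text
clock: 22.38
position: [0.5186, 0.1465, 0.1501]
ee_rot: [0.212, 3.131, 0.001]
force: [0.2, -0.7, -1.6]
width: 0.494
gripper_force: 0.0
```

Run:
```python
from h import *
a=snap("top","t8");rl(a)
go(([.6113,-.0768,.12],84.1))
```

```text
rail [ 0.6114 -0.0766] from block [ 0.6113 -0.0761] psi 84.1 th 84.1 len,w 0.151 0.0256
rail [ 0.7037 -0.1342] from block [ 0.7033 -0.1301] psi 95.6 th -84.4 len,w 0.1606 0.0264
rail [ 0.7035 -0.1456] from block [ 0.7004 -0.1455] psi 97.3 th 97.3 len,w 0.175 0.0251
at [0.5178 0.1458 0.1487] psi 172.3 tilt [ 0.001  -0.0003] F [ 0.1514 -0.1679 -0.5675] w 45.7 t 22.4333 q [ 0.3454  0.5963 -1.0423  1.8254  0.5878  1.067   0.5138]
  turn 1.539 shift [-12.26 -20.8    2.88]
```

>>> drive_tool(
  commands=[
    [[0, 0, 1.539], [-12.3, -20.8, 2.9], 0],
    [[0, 0, 1.539], [-12.3, -20.8, 2.9], 0],
    [[0, 0, 1.539], [-12.3, -20.8, 2.9], 0],
    [[0, 0, 1.539], [-12.3, -20.8, 2.9], 0],
    [[0, 0, 1.539], [-12.3, -20.8, 2.9], 0],
    [[0, 0, 1.539], [-12.3, -20.8, 2.9], 0],
    [[0, 0, 1.539], [-12.3, -20.8, 2.9], 0],
    [[0, 0, 1.539], [-12.3, -20.8, 2.9], 0],
    [[0, 0, 1.539], [-12.3, -20.8, 2.9], 0],
    [[0, 0, 1.539], [-12.3, -20.8, 2.9], 0],
    [[0, 0, 1.539], [-12.3, -20.8, 2.9], 0],
    [[0, 0, 1.539], [-12.3, -20.8, 2.9], 0],
    [[0, 0, 1.539], [-12.3, -20.8, 2.9], 0],
    [[0, 0, 1.539], [-12.3, -20.8, 2.9], 0],
    [[0, 0, 1.539], [-12.3, -20.8, 2.9], 0],
    [[0, 0, 1.539], [-12.3, -20.8, 2.9], 0],
    [[0, 0, 1.539], [-12.3, -20.8, 2.9], 0],
    [[0, 0, 1.539], [-12.3, -20.8, 2.9], 0],
  ],
)

```text
clock: 23.93
position: [0.6114, -0.0767, 0.1192]
ee_rot: [-2.332, -2.105, 0.0]
force: [-0.0, -0.1, -0.3]
width: 0.501
gripper_force: 0.0
```

Run:
```python
from h import *
a=snap("top","t9");b=snap("scene","s9")
c=cv2.resize(a[195:275,190:320],(390,240),interpolation=cv2.INTER_CUBIC);d=cv2.resize(b[230:400,260:400],(330,400),interpolation=cv2.INTER_CUBIC)
p=np.zeros((400,720,3),np.uint8);p[:240,:390]=c;p[:,390:]=d;cv2.imwrite('pics/v9.png',p)
go(([.6113,-.0768,.004],84.1))
```

```text
at [ 0.6115 -0.0767  0.1194] psi 84.1 tilt [-0.0002  0.    ] F [-0.7402  0.4245 -0.3027] w 46.0 t 24.0333 q [ 0.4416  0.6028 -0.6064  1.6793  0.398   0.9858 -0.4084]
  turn 0.0 shift [-0.02 -0.02 11.54]
```

View pics/v9.png

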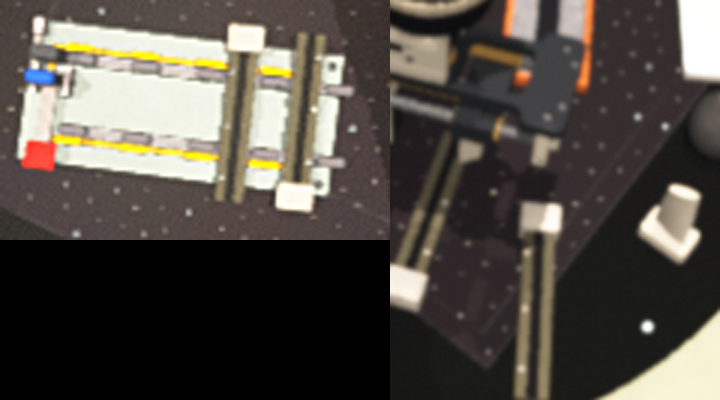

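Both rails are in slots 0 and 1. I'll pick the third.

>>> drive_tool(
  commands=[
    [[0, 0, 0], [0, 0, 4], 0],
    [[0, 0, 0], [0, 0, 8], 0],
    [[0, 0, 0], [0, 0, 10], 0],
    [[0, 0, 0], [0, 0, 11.6], 0],
    [[0, 0, 0], [0, 0, 11.6], 0],
    [[0, 0, 0], [0, 0, 11.6], 0],
    [[0, 0, 0], [0, 0, 11.6], 0],
    [[0, 0, 0], [0, 0, 11.6], -0.6],
    [[0, 0, 0], [0, 0, 11.6], -0.6],
    [[0, 0, 0], [0, 0, 11.6], -0.6],
    [[0, 0, 0], [0, 0, 11.6], -0.6],
    [[0, 0, 0], [0, 0, 11.6], -0.6],
    [[0, 0, 0], [0, 0, 11.6], -0.6],
  ],
  newtons=55,
)

```text
clock: 25.12
position: [0.6119, -0.0767, 0.0038]
ee_rot: [2.333, 2.104, 0.001]
force: [1.4, -0.4, 1.8]
width: 0.257
gripper_force: 55.0
```

Run:
```python
from h import *
go((crad(0,.028,.13),172.1))
```

```text
at [ 0.6119 -0.0767  0.0038] psi 84.1 tilt [ 0.0007 -0.0002] F [ 1.4266 -0.4114  1.8073] w 23.6 t 25.1167 q [ 0.3889  0.7391 -0.5292  1.7624  0.5058  0.7785 -0.4976]
  turn -1.536 shift [ 26.76 -11.44 -12.63]
```

>>> drive_tool(
  commands=[
    [[0, 0, 0], [0, 0, -3], -0.6],
    [[0, 0, 0], [0, 0, -6], -0.6],
    [[0, 0, 0], [0, 0, -9], -0.6],
    [[0, 0, -0.12], [2, -0.9, -12.6], -0.6],
    [[0, 0, -0.24], [4.5, -1.9, -12.6], -0.6],
    [[0, 0, -0.36], [7, -3, -12.6], -0.6],
    [[0, 0, -0.48], [9.5, -4, -12.6], -0.6],
    [[0, 0, -0.6], [12, -5.1, -12.6], -0.6],
    [[0, 0, -0.72], [14.5, -6.2, -12.6], -0.6],
    [[0, 0, -0.84], [17, -7.3, -12.6], -0.6],
    [[0, 0, -0.96], [19, -8.1, -12.6], -0.6],
    [[0, 0, -1.08], [21, -9, -12.6], -0.6],
    [[0, 0, -1.2], [23, -9.8, -12.6], -0.6],
    [[0, 0, -1.32], [25, -10.7, -12.6], -0.6],
    [[0, 0, -1.44], [26.8, -11.4, -12.6], -0.6],
    [[0, 0, -1.536], [26.8, -11.4, -12.6], -0.6],
    [[0, 0, -1.536], [26.8, -11.4, -12.6], -0.6],
    [[0, 0, -1.536], [26.8, -11.4, -12.6], -0.6],
    [[0, 0, -1.536], [26.8, -11.4, -12.6], -0.6],
    [[0, 0, -1.536], [26.8, -11.4, -12.6], -0.6],
  ],
)

```text
clock: 26.78
position: [0.526, 0.2006, 0.1293]
ee_rot: [-0.222, -3.134, 0.001]
force: [-0.6, -0.2, -2.9]
width: 0.253
gripper_force: 55.0
```

Run:
```python
from h import *
go((crad(0,.028,.028),172.1))
```

```text
at [0.526  0.2006 0.1293] psi 171.9 tilt [-0.0002 -0.0008] F [-0.5518 -0.1721 -2.9162] w 23.3 t 26.7833 q [ 0.2167  0.6532 -1.0135  1.7853  0.6302  1.0674  0.4015]
  turn -0.004 shift [ 0.05  0.06 10.13]
```

>>> drive_tool(
  commands=[
    [[0, 0, -0.003], [0, 0.05, 3], -0.6],
    [[0, 0, -0.003], [0, 0.05, 6], -0.6],
    [[0, 0, -0.003], [0, 0.05, 7.5], -0.6],
    [[0, 0, -0.003], [0, 0.05, 8.5], -0.6],
    [[0, 0, -0.003], [0, 0.05, 9], -0.6],
    [[0, 0, -0.003], [0, 0.05, 9.5], -0.6],
    [[0, 0, -0.003], [0, 0.05, 9.9], -0.6],
    [[0, 0, -0.003], [0, 0.05, 10.1], -0.6],
    [[0, 0, -0.003], [0, 0.05, 10.1], -0.6],
    [[0, 0, -0.003], [0, 0.05, 10.1], -0.6],
  ],
)

```text
clock: 27.62
position: [0.5261, 0.2024, 0.0291]
ee_rot: [0.212, 3.134, 0.0]
force: [1.5, 0.2, -2.9]
width: 0.256
gripper_force: 55.0
```

Run:
```python
from h import *
go((crad(0,.028,.028),172.1))
```

```text
at [0.5261 0.2024 0.0291] psi 172.3 tilt [0.0007 0.0002] F [ 1.4627  0.2232 -2.877 ] w 23.5 t 27.6167 q [ 0.1444  0.768  -0.9085  1.8671  0.7723  0.9033  0.2929]
  turn 0.003 shift [ 0.04 -0.12  0.11]
```

>>> drive_tool(
  commands=[
    [[0, 0, 0], [0, -0.05, 0.1], -0.6],
    [[0, 0, 0], [0, -0.05, 0.1], -0.4],
    [[0, 0, 0], [0, -0.05, 0.1], -0.3],
    [[0, 0, 0], [0, -0.05, 0.1], -0.22],
    [[0, 0, 0], [0, -0.05, 0.1], -0.22],
    [[0, 0, 0], [0, -0.05, 0.1], -0.22],
    [[0, 0, 0], [0, -0.05, -3], -0.22],
    [[0, 0, 0], [0, -0.05, -6], -0.22],
    [[0, 0, 0], [0, -0.05, -9], -0.22],
    [[0, 0, 0], [0, -0.05, -12], -0.1],
    [[0, 0, 0], [0, -0.05, -12], 0],
    [[0, 0, 0], [0, -0.05, -12], 0],
  ],
)

```text
clock: 28.62
position: [0.5267, 0.2023, 0.1503]
ee_rot: [0.212, 3.131, 0.002]
force: [0.3, 0.4, 0.1]
width: 0.491
gripper_force: 0.0
```

Run:
```python
from h import *
a=snap("top","t10");rl(a)
# far end of the last rail along its axis
bc=np.array([.6969,-.0654]);th=np.radians(-84.4);u=np.array([np.cos(th),np.sin(th)]);n=np.array([-u[1],u[0]])
L=np.arange(.115,.16,.0015)
for t in(-.008,.008):
    q=proj("top",np.c_[bc+L[:,None]*u+t*n,np.full(len(L),.016)]).astype(np.float32);print((L[0]-.065)*1000,cv2.remap(a,q[None,:,0],q[None,:,1],cv2.INTER_LINEAR)[0].mean(1).astype(int))
go(([.7033,-.1301,.12],95.6))
```

```text
rail [ 0.7038 -0.1342] from block [ 0.7033 -0.13  ] psi 95.6 th -84.4 len,w 0.1606 0.0263
rail [ 0.7036 -0.1459] from block [ 0.7005 -0.1455] psi 97.2 th 97.2 len,w 0.1744 0.0251
50.0 [135 142 175 227 218 191 162 140 135 133 135 135 135 136 137 137 127  91
  67  54  56  66 114 167 212 231 231 229 226 226]
50.0 [137 138 138 138 138 137 137 137 135 135 135 135 136 137 137 129 120 111
 162 224 229 232 228 225 224 224 226 225 225 226]
at [0.526  0.2016 0.1488] psi 172.3 tilt [ 0.0011 -0.0002] F [ 0.4646 -0.0097 -0.0494] w 45.6 t 28.6667 q [ 0.2277  0.6329 -1.0316  1.7651  0.6072  1.0995  0.4257]
  turn 1.338 shift [-22.04 -30.48   2.91]
```

>>> drive_tool(
  commands=[
    [[0, 0, 1.338], [-22, -30.5, 2.9], 0],
    [[0, 0, 1.338], [-22, -30.5, 2.9], 0],
    [[0, 0, 1.338], [-22, -30.5, 2.9], 0],
    [[0, 0, 1.338], [-22, -30.5, 2.9], 0],
    [[0, 0, 1.338], [-22, -30.5, 2.9], 0],
    [[0, 0, 1.338], [-22, -30.5, 2.9], 0],
    [[0, 0, 1.338], [-22, -30.5, 2.9], 0],
    [[0, 0, 1.338], [-22, -30.5, 2.9], 0],
    [[0, 0, 1.338], [-22, -30.5, 2.9], 0],
    [[0, 0, 1.338], [-22, -30.5, 2.9], 0],
    [[0, 0, 1.338], [-22, -30.5, 2.9], 0],
    [[0, 0, 1.338], [-22, -30.5, 2.9], 0],
    [[0, 0, 1.338], [-22, -30.5, 2.9], 0],
    [[0, 0, 1.338], [-22, -30.5, 2.9], 0],
    [[0, 0, 1.338], [-22, -30.5, 2.9], 0],
    [[0, 0, 1.338], [-22, -30.5, 2.9], 0],
    [[0, 0, 1.338], [-22, -30.5, 2.9], 0],
    [[0, 0, 1.338], [-22, -30.5, 2.9], 0],
  ],
)

```text
clock: 30.17
position: [0.7027, -0.13, 0.1196]
ee_rot: [2.109, 2.328, -0.0]
force: [0.7, -0.3, 0.9]
width: 0.502
gripper_force: 0.0
```

Run:
```python
from h import *
a=snap("top","t11");rl(a)
go(([.7033,-.1301,.004],95.6))
```

```text
at [ 0.7027 -0.13    0.1196] psi 95.6 tilt [ 0.0001 -0.0001] F [0.9272 1.2187 0.6456] w 45.7 t 30.2167 q [ 0.4653  0.7555 -0.6322  1.4028  0.4639  1.1332 -0.1349]
  turn 0.001 shift [-0.01  0.06 11.56]
```

>>> drive_tool(
  commands=[
    [[0, 0, 0], [0, 0, 4], 0],
    [[0, 0, 0], [0, 0, 8], 0],
    [[0, 0, 0], [0, 0, 10], 0],
    [[0, 0, 0], [0, 0, 11.6], 0],
    [[0, 0, 0], [0, 0, 11.6], 0],
    [[0, 0, 0], [0, 0, 11.6], 0],
    [[0, 0, 0], [0, 0, 11.6], 0],
    [[0, 0, 0], [0, 0, 11.6], -0.6],
    [[0, 0, 0], [0, 0, 11.6], -0.6],
    [[0, 0, 0], [0, 0, 11.6], -0.6],
    [[0, 0, 0], [0, 0, 11.6], -0.6],
    [[0, 0, 0], [0, 0, 11.6], -0.6],
    [[0, 0, 0], [0, 0, 11.6], -0.6],
  ],
  newtons=55,
)

```text
clock: 31.3
position: [0.7031, -0.1302, 0.0039]
ee_rot: [2.11, 2.327, 0.001]
force: [1.2, 0.3, 1.7]
width: 0.256
gripper_force: 55.0
```

Run:
```python
from h import *
go((crad(0,.084,.14),172.1))
```

```text
at [ 0.7031 -0.1302  0.0039] psi 95.6 tilt [ 0.0009 -0.0001] F [1.155  0.2534 1.6984] w 23.5 t 31.3 q [ 0.4413  0.8727 -0.5789  1.4833  0.5423  0.948  -0.1961]
  turn -1.335 shift [ 40.16 -13.12 -13.62]
```

>>> drive_tool(
  commands=[
    [[0, 0, 0], [0, 0, -3], -0.6],
    [[0, 0, 0], [0, 0, -6], -0.6],
    [[0, 0, 0], [0, 0, -9], -0.6],
    [[0, 0, -0.1], [2, -0.6, -13.6], -0.6],
    [[0, 0, -0.2], [5, -1.6, -13.6], -0.6],
    [[0, 0, -0.3], [8, -2.6, -13.6], -0.6],
    [[0, 0, -0.4], [11, -3.6, -13.6], -0.6],
    [[0, 0, -0.5], [14, -4.6, -13.6], -0.6],
    [[0, 0, -0.6], [17, -5.6, -13.6], -0.6],
    [[0, 0, -0.7], [20, -6.5, -13.6], -0.6],
    [[0, 0, -0.8], [23, -7.5, -13.6], -0.6],
    [[0, 0, -0.9], [26, -8.5, -13.6], -0.6],
    [[0, 0, -1], [29, -9.5, -13.6], -0.6],
    [[0, 0, -1.1], [32, -10.5, -13.6], -0.6],
    [[0, 0, -1.2], [35, -11.4, -13.6], -0.6],
    [[0, 0, -1.3], [38, -12.4, -13.6], -0.6],
    [[0, 0, -1.335], [40.2, -13.1, -13.6], -0.6],
    [[0, 0, -1.335], [40.2, -13.1, -13.6], -0.6],
    [[0, 0, -1.335], [40.2, -13.1, -13.6], -0.6],
    [[0, 0, -1.335], [40.2, -13.1, -13.6], -0.6],
  ],
)

```text
clock: 32.97
position: [0.5332, 0.2562, 0.1391]
ee_rot: [-0.218, -3.134, 0.002]
force: [0.1, -0.4, -2.0]
width: 0.256
gripper_force: 55.0
```

Run:
```python
from h import *
go((crad(0,.084,.029),172.1))
b=snap("scene","s12");cv2.imwrite('pics/v12.png',cv2.resize(b[130:280,190:370],(720,600),interpolation=cv2.INTER_CUBIC))
```

```text
at [0.5332 0.2562 0.1391] psi 172.1 tilt [-0.0004 -0.0014] F [ 0.0885 -0.3582 -1.9812] w 23.6 t 32.9667 q [ 0.1053  0.6785 -1.001   1.7046  0.6293  1.1173  0.3457]
  turn -0.001 shift [-0.    0.06 11.01]
```

View pics/v12.png

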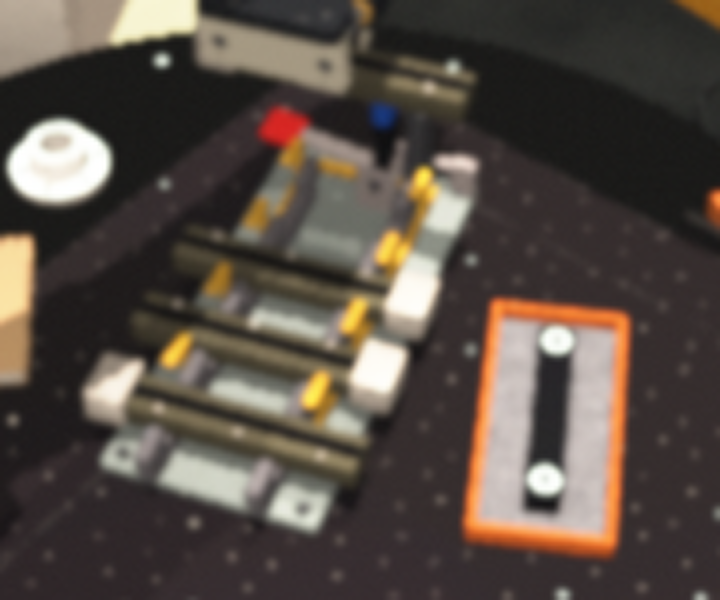

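Three rails are seated, and the fourth is held level above slot 3 with the handle still locked. I'll lower it.

>>> drive_tool(
  commands=[
    [[0, 0, 0], [0, 0.03, 3], -0.6],
    [[0, 0, 0], [0, 0.03, 6], -0.6],
    [[0, 0, 0], [0, 0.03, 8.5], -0.6],
    [[0, 0, 0], [0, 0.03, 9.5], -0.6],
    [[0, 0, 0], [0, 0.03, 10], -0.6],
    [[0, 0, 0], [0, 0.03, 10.5], -0.6],
    [[0, 0, 0], [0, 0.03, 10.9], -0.6],
    [[0, 0, 0], [0, 0.03, 11.1], -0.6],
    [[0, 0, 0], [0, 0.03, 11.1], -0.6],
    [[0, 0, 0], [0, 0.03, 11.1], -0.6],
  ],
)

```text
clock: 33.85
position: [0.5338, 0.2578, 0.0295]
ee_rot: [0.217, 3.133, 0.001]
force: [0.7, -0.5, 1.3]
width: 0.259
gripper_force: 56.5
```

Run:
```python
from h import *
go((crad(0,.084,.028),172.1))
```

```text
at [0.5338 0.2578 0.0295] psi 172.1 tilt [0.0015 0.0006] F [ 0.7086 -0.4759  1.2925] w 23.9 t 33.85 q [ 0.0417  0.7982 -0.899   1.7942  0.7682  0.9395  0.2368]
  turn -0.0 shift [ 0.04 -0.11  0.15]
```

>>> drive_tool(
  commands=[
    [[0, 0, 0], [0, -0.1, 0], -0.6],
    [[0, 0, 0], [0, -0.1, 0], -0.6],
    [[0, 0, 0], [0, -0.1, 0], -0.4],
    [[0, 0, 0], [0, -0.1, 0], -0.3],
    [[0, 0, 0], [0, -0.1, 0], -0.28],
    [[0, 0, 0], [0, -0.1, 0], -0.28],
    [[0, 0, 0], [0, -0.1, 0], -0.28],
    [[0, 0, 0], [0, -0.1, -3], -0.28],
    [[0, 0, 0], [0, -0.1, -6], -0.28],
    [[0, 0, 0], [0, -0.1, -9], -0.28],
    [[0, 0, 0], [0, -0.1, -13], -0.28],
    [[0, 0, 0], [0, -0.1, -13], -0.28],
    [[0, 0, 0], [0, -0.1, -13], -0.28],
  ],
)

```text
clock: 34.93
position: [0.5338, 0.2574, 0.1609]
ee_rot: [0.217, 3.13, 0.003]
force: [-0.8, 0.9, -0.7]
width: 0.362
gripper_force: 0.0
```

>>> drive_tool(
  commands=[
    [[0, 0, 0], [15, 0, -3], 0],
    [[0, 0, 0], [15, 0, -3], 0],
    [[0, 0, 0], [15, 0, -3], 0],
    [[0, 0, 0], [15, 0, -3], 0],
    [[0, 0, 0], [15, 0, -3], 0],
    [[0, 0, 0], [15, 0, -3], 0],
    [[0, 0, 0], [15, 0, -3], 0],
    [[0, 0, 0], [15, 0, -3], 0],
  ],
)

```text
clock: 35.6
position: [0.3854, 0.2764, 0.1878]
ee_rot: [-0.219, -3.133, 0.001]
force: [0.7, -0.5, -0.4]
width: 0.502
gripper_force: 0.0
```

Run:
```python
from h import *
a=snap("top","t13");b=snap("scene","s13")
c=cv2.resize(a[190:275,190:320],(520,340),interpolation=cv2.INTER_CUBIC);d=cv2.resize(b[140:260,200:320],(480,480),interpolation=cv2.INTER_CUBIC)
cv2.imwrite('pics/v13.png',np.hstack([cv2.resize(a[190:275,190:320],(390,255),interpolation=cv2.INTER_CUBIC),cv2.resize(b[145:245,195:325],(390,255),interpolation=cv2.INTER_CUBIC)]))
go((crad(-.056,.136,.06),82.1))
```

```text
at [0.3852 0.2766 0.1879] psi 172.0 tilt [-0.0012 -0.    ] F [ 0.15   -0.6146  0.0624] w 46.2 t 35.7 q [ 0.1222  0.464  -1.1379  1.9181  0.4805  1.0695  0.2138]
  turn 1.569 shift [-9.34  5.28 12.78]
```

View pics/v13.png

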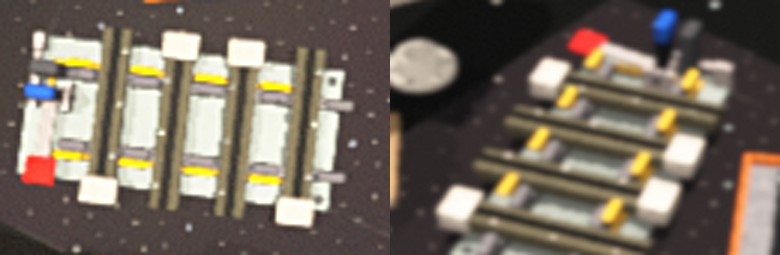

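All four rails are in their slots and the gate is still open. I'll check the centring by numbers.

Run:
```python
from h import *
a=cv2.imread('pics/t13.png').astype(np.float32)
for y,s in((-.084,-1),(-.028,1),(.028,1),(.084,-1)):
    X=np.arange(.045,.095,.0005)
    def pr(sgn,dy,h):
        q=proj("top",np.c_[O+sgn*X[:,None]*UX+(y+dy)*UY,np.full(len(X),h)]).astype(np.float32);return cv2.remap(a,q[None,:,0],q[None,:,1],cv2.INTER_LINEAR)[0].mean(1)
    g=np.mean([pr(s,d,.045) for d in(-.006,0,.006)],0);k=np.nonzero(g>160)[0]
    f=np.mean([pr(-s,d,.04) for d in(-.008,.008)],0);e=np.nonzero(f>(f[30:50].mean()+f[-15:].mean())/2)[0]
    Y=np.arange(-.025,.0255,.0005);out=[]
    for x0 in(-.045,.045):   # width midpoint of white block / dark groove
        q=proj("top",np.c_[O+x0*UX+(y+Y[:,None])*UY,np.full(len(Y),.04)]).astype(np.float32);r=cv2.remap(a,q[None,:,0],q[None,:,1],cv2.INTER_LINEAR)[0].mean(1)
        m=abs(Y)<.008;w=(r[m].max()-r[m])**2;out.append(round(float((Y[m]*w).sum()/w.sum()*1000),1))
    print(y,"block",X[k[0]]*1000,X[k[-1]]*1000,"far",X[e[-1]]*1000,"groove dy",out)
```

```text
-0.084 block 53.00000000000001 75.50000000000003 far 74.50000000000003 groove dy [0.4, 1.0]
-0.028 block 53.00000000000001 75.50000000000003 far 75.00000000000003 groove dy [0.7, 1.1]
0.028 block 53.00000000000001 76.00000000000003 far 75.00000000000003 groove dy [0.4, 0.9]
0.084 block 53.50000000000001 76.50000000000003 far 74.00000000000003 groove dy [0.7, 0.8]
```

Everything is within about 1 mm. Next I'll press the release pad with closed fingers.

Run:
```python
from h import *
go((crad(-.057,.136,.08),172.0),(crad(-.057,.136,.034),172.0))
```

```text
at [0.3852 0.2766 0.1879] psi 172.0 tilt [-0.0012 -0.    ] F [ 0.15   -0.6146  0.0624] w 46.2 t 35.7 q [ 0.1222  0.464  -1.1379  1.9181  0.4805  1.0695  0.2138]
  turn -0.0 shift [-9.24  5.28 10.78]
  turn -0.0 shift [-9.24  5.28 15.38]
```

>>> drive_tool(
  commands=[
    [[0, 0, 0], [-9.2, 5.3, 5], -1],
    [[0, 0, 0], [-9.2, 5.3, 8], -1],
    [[0, 0, 0], [-9.2, 5.3, 10.8], -1],
    [[0, 0, 0], [-9.2, 5.3, 10.8], -1],
    [[0, 0, 0], [-9.2, 5.3, 10.8], -1],
    [[0, 0, 0], [-9.2, 5.3, 10.8], -1],
    [[0, 0, 0], [-9.2, 5.3, 10.8], -1],
    [[0, 0, 0], [-9.2, 5.3, 10.8], -1],
  ],
  newtons=10,
)

```text
clock: 36.37
position: [0.4825, 0.3175, 0.0821]
ee_rot: [0.215, 3.133, 0.002]
force: [0.4, -0.7, 0.9]
width: 0.014
gripper_force: 0.0
```

>>> drive_tool(
  commands=[
    [[0, 0, 0], [0, 0, 2], -1],
    [[0, 0, 0], [0, 0, 3], -1],
    [[0, 0, 0], [0, 0, 3.5], -1],
    [[0, 0, 0], [0, 0, 3.9], -1],
    [[0, 0, 0], [0, 0, 4.3], -1],
    [[0, 0, 0], [0, 0, 4.6], -1],
    [[0, 0, 0], [0, 0, 4.9], -1],
    [[0, 0, 0], [0, 0, 5.1], -1],
    [[0, 0, 0], [0, 0, 5.1], -1],
    [[0, 0, 0], [0, 0, 5.1], -1],
    [[0, 0, 0], [0, 0, 5.1], -1],
    [[0, 0, 0], [0, 0, 2], -1],
    [[0, 0, 0], [0, 0, -2], -1],
    [[0, 0, 0], [0, 0, -6], -1],
    [[0, 0, 0], [0, 0, -10], -1],
    [[0, 0, 0], [10, -4, -12], -1],
    [[0, 0, 0], [10, -4, -12], -1],
    [[0, 0, 0], [10, -4, -12], -1],
    [[0, 0, 0], [10, -4, -12], -1],
    [[0, 0, 0], [10, -4, -12], -1],
  ],
)

```text
clock: 38.03
position: [0.3776, 0.2908, 0.2013]
ee_rot: [0.214, 3.132, -0.001]
force: [1.1, -0.2, -0.1]
width: 0.003
gripper_force: 0.0
```

Run:
```python
from h import *
go()
a=snap("top","t14");b=snap("scene","s14")
cv2.imwrite('pics/v14.png',np.vstack([np.hstack([cv2.resize(i,(390,292),interpolation=cv2.INTER_AREA),cv2.resize(j,(390,292),interpolation=cv2.INTER_CUBIC)]) for i,j in((a,a[190:275,190:320]),(b,b[145:245,195:325]))]))
```

```text
at [0.3776 0.2908 0.2013] psi 172.2 tilt [ 0.0024 -0.0008] F [ 1.1473 -0.1562 -0.0611] w 0.3 t 38.0333 q [ 0.0948  0.4487 -1.1441  1.8969  0.4633  1.0942  0.2006]
```

View pics/v14.png

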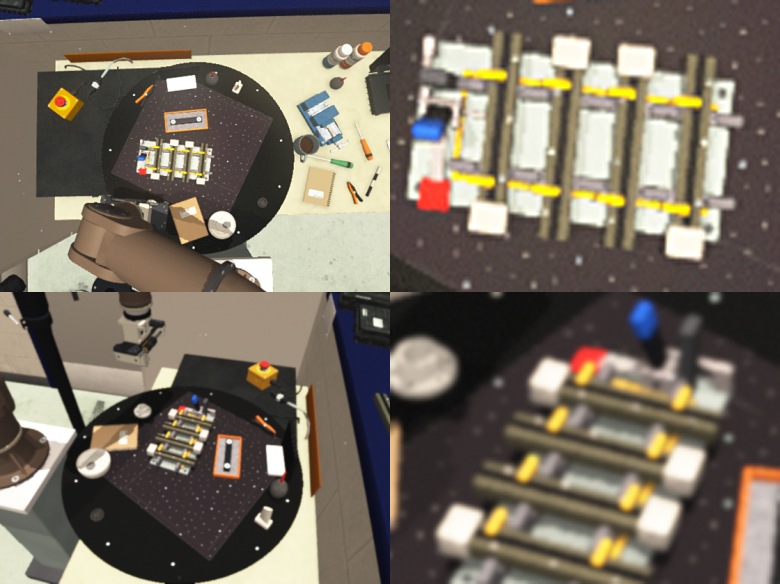

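The handle has sprung out, the yellow fingers lie over all four rails, and the bar is in the case. I'll hand in.

```bash
python3 -c "
from cell import job;print(job.sign_off())"
```

```text
the job is handed in; nothing more can be done
None
```

The job is done and handed in: the last pictures show the four rails seated in their slots, centred to about 1 mm, with the gate shut over them and the scale bar lying in the middle of the orange case; it took about 38 s of the 208 s.

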